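# Load a cassette into the spring vice for painting

### The job

Clamp the painted black cassette, art side up, in the spring vice for its next coat: push one short end into the sprung jaw with the other end held up, lower that end inside the fixed jaw's lip, then let the spring bring it back so that it sits level and centred in both grooves, midway across the jaws. Be gentle: the shell cracks if it is rammed or if the spring is driven hard onto its stop. Let go at the end, and leave the pens, pots and record where they are.

Things in the scene. Friction and masses are not known exactly. Their poses are not given: they have to be found in the camera images.
- cassette_mid (a point): Centre of the black audio cassette, hand-painted on top with a lilac spiral and an orange sun: 100 mm long (its y axis), 64 mm wide (x), 9 mm thick (z, up, art side), about 50 g. It lies flat on the orange board (3 mm thick); either short end may go into the sprung jaw. To be gripped across its 64 mm width at mid length.
- vice: Spring board vice bolted to the table. Origin on the table under its round foot (140 mm), z up, y along the cross bar (16 mm wide, top at z = 66 mm) towards the sprung jaw. The bar is clamped by hand in the foot, up to 20 mm to either side of centre: both jaws are shifted along y together by this unmeasured amount b (feel or look for it).
- vice_middle (a point): Fixed point of the foot, 95 mm above the vice origin: mid height of the two facing grooves of the white jaws, middle across the jaws and, if b were 0, of a seated cassette. The grooves run along x and are 44 mm wide; their faces slope 45 deg up and down from level, 4 mm apart at the bottom, so that a 9 mm thick end centres itself in height where it meets both faces.
- vice_sprung_side (a point): Fixed point of the foot: where a 9 mm end meets the sprung jaw (blue carriage, coil behind) if b = 0 and nothing is loaded; add b. Groove mouth 5 mm before it, 19 mm high. The jaw slides 9.2 mm in +y to a hard stop: 1.7 N at first touch, +0.85 N per mm, 8 N at the 7.5 mm needed to get the other end in, 9.5 N at the stop, 4 N seated. Push below 11 N.
- vice_fixed_side (a point): Fixed point of the foot: where the other end finally seats in the fixed jaw (grey carriage, at -y) if b = 0; add b. Its square lips reach 4 mm from there towards the sprung jaw, mouth 17 mm high; the upper lip's top is 11 mm above groove mid height, nothing behind it is higher. A cassette tilted by 20 to 25 deg, low end in the sprung jaw's mouth, passes over it.
- marker_red_mid (a point): Middle of a black pen with red cap, 135 mm long (x), 16 mm thick, on the orange board. Leave it.
- marker_green_mid (a point): Middle of a green marker, 140 mm long (x), 20 mm thick, on the orange board (300 x 400 mm, 3 mm thick, fixed). Leave it.
- marker_black_mid (a point): Middle of a black marker, 145 mm long (x), 20 mm thick, on the table. Leave it.
- marker_blue_mid (a point): Middle of a blue marker, 140 mm long (x), 24 mm thick, on the table. Leave it.
- pot_white_mid (a point): Middle of a closed white paint pot, 57 mm wide, 62 mm high. Leave it.
- pot_orange_mid (a point): Middle of a closed orange paint pot, 57 mm wide, 62 mm high. Leave it.
- record: Painted black record lying flat, 175 mm across, 3 mm thick; origin under its centre. Leave it.
Things that resemble listed ones, but are neither listed nor needed, are in the scene too. Of the things like the part that bears cassette_mid, leave any that is blue or yellow; of the rest the smaller one is meant.

How it is judged:
By the outcome, as a careful person would: the job done as asked, in the order asked, and still so for the second after the job is handed in, with the robot touching nothing.
It also fails if it takes over 64 s, if anything falls off the work surface, if the arm or the gripper's body presses on something with over 40 N, if the wrist force passes 120 N, or if a joint passes its speed limit or range.

### The arm

A 6-joint arm with a two-finger parallel gripper is mounted at the origin on the work surface. World frame = base frame: x ahead of the robot, y to its left, z up, the work surface at z = 0. Lengths are in m, angles in rad, forces in N, time in s.
With the tool pointing down it reaches from about 0.25 to 0.775 m from the base axis. Payload 4 kg.
Tool frame: the origin (TCP) lies between the finger pads; the fingertips stand 14 mm ahead of it and the grasp point (between the pads) lies 5 mm behind it (robot.tips_ahead is the distance from the TCP to the fingertips, in m); z points along the fingers, y is the direction in which the jaws open and shut (so a half turn about z gives the same grasp; the last joint's range is limited). The gripper opens to 94 mm and grips with 3 to 60 N. Pads are 16 mm wide; open, the fingers measure 119 mm over their backs; the gripper's body (75 mm by 177 mm) begins 78 mm behind the grasp point.
Start: joints at [1.065, 0.087, 1.371, -0, 1.684, -0.103], TCP at [0.216, 0.506, 0.22] pointing down, gripper open.
Joint ranges: [-3.1, 3.1], [-0.76, 2.03], [0.27, 2.55], [-1.08, 4.22], [0.17, 2.65], [-2.57, 2.57]. Speed limits (rad/s): [2.79, 2.79, 3.14, 3.14, 3.14, 3.14].

### API

Orientations are given as [roll, pitch, yaw] about the fixed x, y, z axes, in that order (R = Rz(yaw) Ry(pitch) Rx(roll)).
In Python, from bench import robot, optics, job gives the robot as it stands.
- The arm moves only by the tool apply_moves, never from a script. Its argument "moves" is a list of rows, each a list of 3 entries, a list of its own where there are three numbers: the shift along the tool's x, y, z in cm, then the turn, a rotation vector about the tool's x, y, z in rad, then the opening, from 0 (shut) to 1 (fully open). In form: [[[tx, ty, tz], [rx, ry, rz], grip], ...]. A call has exactly 10 rows; each row is the pose to reach, as a shift and turn from the pose commanded when the call began, along the tool's axes at that moment; what a row does not reach only later rows make up. A row lasts 1/12 s, in which the tool goes at most 41.7 mm and 7.16 degrees, less where a joint would pass 70% of its speed; a pose out of reach is approached as far as the arm can. A call with a gripper value outside its range is refused whole. The fingers move at their own pace and stop on an object; the grip force is fixed at half the most. Time passes only in rows, so rows that repeat a pose let the fingers close, or fill a call up. It gives the time, the measured TCP pose, the force and the opening at its end, in the units of the state.
- robot.get_obs(): the state, without advancing time (a new reading comes with each control period).
- optics.snapshot(name): name is "scene" or "side" or "wrist"; returns the picture (480x640x3 uint8, red, green, blue); there is no depth.
- optics.get_calibration(name): a dict with "fx", "fy", "cx", "cy" (pixels), "rvec" (rotation vector, rad) and "tvec" (3), from world to camera coordinates, as OpenCV has them. Camera axes: x right, y down, z forward; pixel columns grow to the right and rows downward; lengths in m; the calibration is good to about 2 mm. The wrist camera is an equidistant fisheye: a pixel r from the principal point sees the ray r / f radians off the axis. A picture is of the moment at which its call begins: read the wrist's pose just before it. get_calibration takes no time and is no camera call; for the wrist camera it gives the pose at the moment of the call.
- job.close_job(): hands the job in, once; it reports no verdict.
The state is a dict: "time": time; "joint_positions": joint angles; "qvel": joint speeds; "joint_torque": joint torques, N m; "tool_pos": TCP position; "ee_rot": TCP orientation; "wrist_force": force on the tool from outside, world axes, zero at the start; "wrist_torque": the same for the moment, N m; "width": finger opening in m.
Only numpy, scipy, OpenCV 4.12 (cv2) and the standard library are available. Lean on these libraries where they do the work, as an engineer would, in place of code of your own. Each camera call takes 0.05 s, during which the arm holds its last target.

## Working session

There is one attempt and no reset: what is moved stays moved. The work goes in short steps, Python scripts to look and compute and a tool call to move; the robot and the scene stay as the last step left them, time stands still between calls to the robot, and variables do not carry over. Pictures are saved under pics/ and viewed, and the job is handed in when it is done.

Besides the shell and the picture viewer there is one more tool, called after "Request:" as a command line: name --argument value ..., lists and objects as JSON in quotes. apply_moves: Moves the arm, as the interface text tells. Its arguments: {"type":"object","properties":{"moves":{"type":"array"}},"required":["moves"]}

```bash
mkdir -p pics; ls; python3 - <<'E'
from bench import robot, optics, job
import cv2
o=robot.get_obs()
print(o)
for n in ["scene","side","wrist"]:
    print(n,optics.get_calibration(n))
    im=optics.snapshot(n); cv2.imwrite(f"pics/{n}0.png",im[:,:,::-1])
E
```

```text
pics
{'time': 0.0, 'joint_positions': array([ 1.06490068e+00,  8.79680171e-02,  1.37220933e+00, -6.17213280e-05,
        1.68356806e+00, -1.03111203e-01]), 'qvel': array([ 1.29083454e-03,  8.17168992e-05,  1.69567192e-03, -2.54325902e-04,
        7.40954725e-04, -1.25778289e-03]), 'joint_torque': array([-1.94896602e-03, -3.40201414e+01, -3.02411163e+01,  7.15942704e-02,
        3.34008748e-02, -1.68980737e-04]), 'tool_pos': array([0.2153774 , 0.50553705, 0.2183198 ]), 'ee_rot': array([-3.13944502e+00, -1.60561904e-04,  2.73880116e+00]), 'wrist_force': array([-0.14618845, -0.03068393, -0.34426628]), 'wrist_torque': array([-0.00107411,  0.00620288, -0.07704565]), 'width': 0.09429955897263205}
scene {'fx': 470.60890753082606, 'fy': 470.60890753082606, 'cx': 316.4685328067269, 'cy': 244.45482361937218, 'rvec': array([ 1.77818895,  1.83705731, -0.69124777]), 'tvec': array([ 0.10093068, -0.30946644,  1.52953518])}
side {'fx': 459.654035015772, 'fy': 459.654035015772, 'cx': 321.8017153046039, 'cy': 245.21476121545592, 'rvec': array([ 2.34695669, -0.45120575,  0.18241653]), 'tvec': array([-0.50218142,  0.13511549,  1.30959556])}
wrist {'fx': 371.64829954431775, 'fy': 371.64829954431775, 'cx': 316.9936026352189, 'cy': 231.9513423218488, 'rvec': array([-2.45572632, -1.62558327, -0.18165347]), 'tvec': array([-0.54902675, -0.02334916,  0.39007035])}
```

View pics/scene0.png

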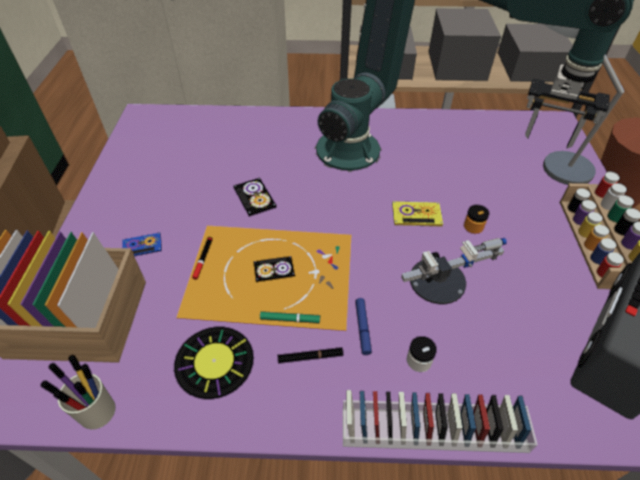

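View pics/side0.png

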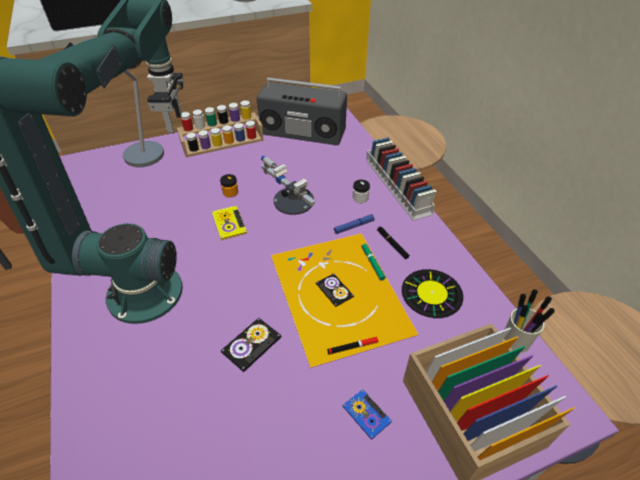

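View pics/wrist0.png

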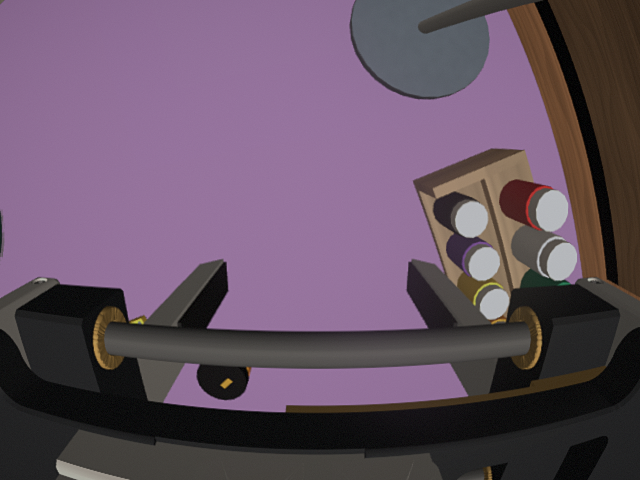

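Scene candidates: black cassette on the orange board (273,269), a larger black cassette on the table (255,196), yellow (417,213), and blue (142,244). Blue and yellow are excluded, and the smaller black one on the board is the target. The vice foot is at (438,280), with the sprung jaw (blue carriage) at the upper right (~470,250) and the fixed jaw at (435,265).

```bash
cat > h.py <<'E'
import numpy as np, cv2
from scipy.spatial.transform import Rotation as Rn
def RT(c): return cv2.Rodrigues(np.array(c["rvec"]))[0], np.array(c["tvec"])
def ray(c,uv,fish=False):
    R,t=RT(c); u=(uv[0]-c["cx"])/c["fx"]; v=(uv[1]-c["cy"])/c["fy"]
    if fish:
        r=np.hypot(u,v); d=np.array([np.sin(r)*u/r,np.sin(r)*v/r,np.cos(r)])
    else: d=np.array([u,v,1.]); d/=np.linalg.norm(d)
    return -R.T@t, R.T@d
def onz(c,uv,z,fish=False):
    o,d=ray(c,uv,fish); return o+d*(z-o[2])/d[2]
def proj(c,p,fish=False):
    R,t=RT(c); q=R@np.array(p)+t
    if fish:
        th=np.arctan2(np.hypot(q[0],q[1]),q[2]); n=np.hypot(q[0],q[1]); return np.array([c["cx"]+c["fx"]*th*q[0]/n,c["cy"]+c["fy"]*th*q[1]/n])
    return np.array([c["cx"]+c["fx"]*q[0]/q[2],c["cy"]+c["fy"]*q[1]/q[2]])
def tri(rs):
    A=np.zeros((3,3));b=np.zeros(3)
    for o,d in rs:
        P=np.eye(3)-np.outer(d,d);A+=P;b+=P@o
    p=np.linalg.solve(A,b); return p,[np.linalg.norm(np.cross(p-o,d)) for o,d in rs]
E
python3 - <<'E'
from h import *
from bench import optics
for n,(x0,x1,y0,y1) in {"scene":(380,540,200,320),"side":(235,335,140,225)}.items():
    im=cv2.imread(f"pics/{n}0.png"); cv2.imwrite(f"pics/{n}_vice.png",cv2.resize(im[y0:y1,x0:x1],None,fx=5 if n=="scene" else 7,fy=5 if n=="scene" else 7,interpolation=cv2.INTER_CUBIC))
for n,(x0,x1,y0,y1) in {"scene":(235,310,245,290),"side":(305,365,265,315)}.items():
    im=cv2.imread(f"pics/{n}0.png"); cr=im[y0:y1,x0:x1]
    cv2.imwrite(f"pics/{n}_cas.png",cv2.resize(cr,None,fx=8,fy=8,interpolation=cv2.INTER_CUBIC))
    c=optics.get_calibration(n)
    hsv=cv2.cvtColor(cr,cv2.COLOR_BGR2HSV)
    m=((hsv[...,2]<90)).astype(np.uint8); 
    cs,_=cv2.findContours(m,cv2.RETR_EXTERNAL,cv2.CHAIN_APPROX_NONE); k=max(cs,key=cv2.contourArea)
    P=np.array([onz(c,p[0]+[x0,y0],0.010)[:2] for p in k])
    r=cv2.minAreaRect((P*1000).astype(np.float32)); print(n,r,cv2.contourArea(k))
    # larger candidate
    full=cv2.cvtColor(im,cv2.COLOR_BGR2HSV)
E
```

```text
scene ((506.6675109863281, -193.1223907470703), (64.99248504638672, 96.14395141601562), 12.063657760620117) 709.0
side ((500.8791809082031, -195.29379272460938), (62.307918548583984, 99.26174926757812), 12.415229797363281) 213.5
```

View pics/scene_vice.png

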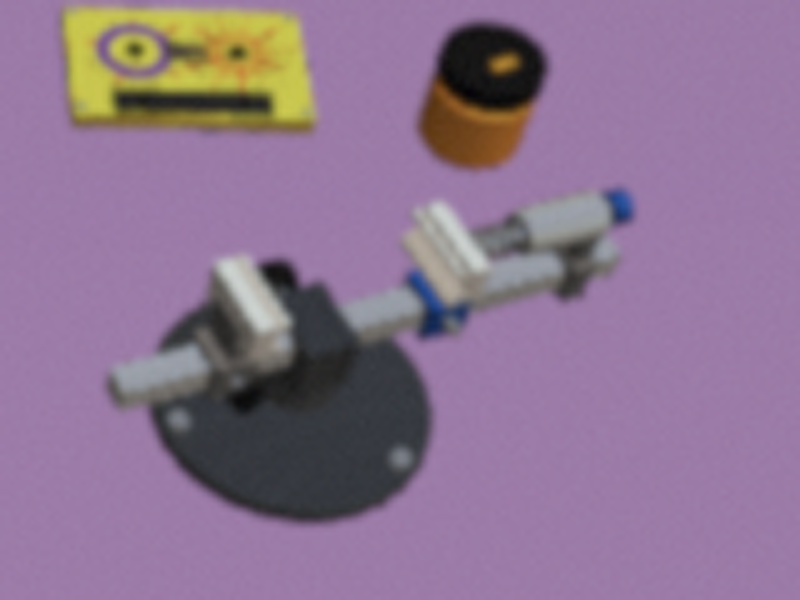

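View pics/side_vice.png

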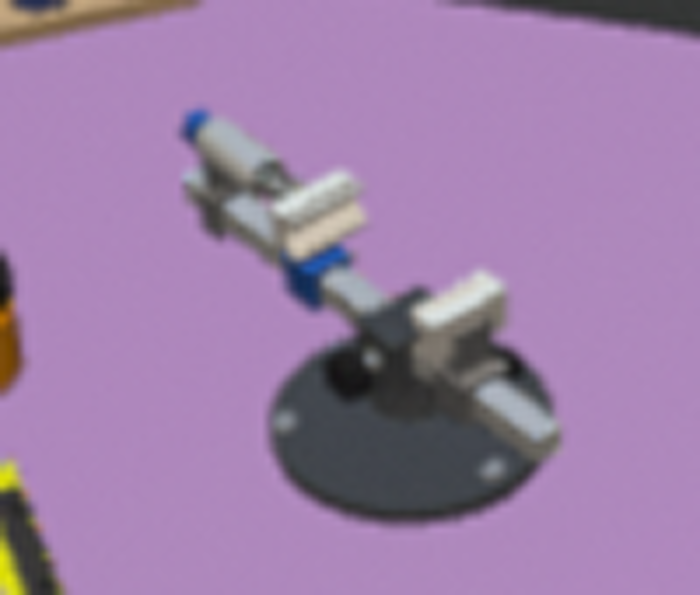

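View pics/scene_cas.png

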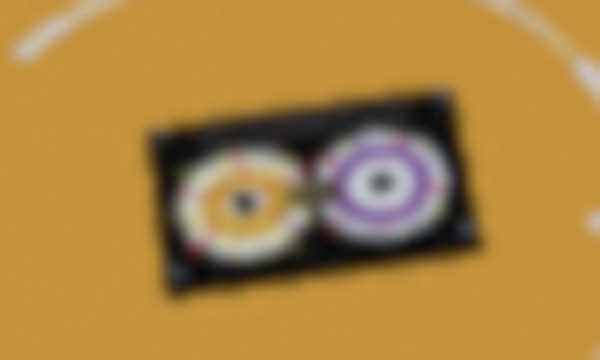

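The target is the board cassette at scene (273,269); its orange sun is on the left and the lilac spiral on the right. The crop confirms the choice. Next I'll get a rough vice pose and the camera's mounting, then look from above with the wrist camera.

```bash
python3 - <<'E'
from h import *
from bench import optics,robot
S,D,W=[optics.get_calibration(n) for n in("scene","side","wrist")]
f=lambda a,b:tri([ray(S,a),ray(D,b)])
s=lambda u,v:(380+u/5,200+v/5); d=lambda u,v:(235+u/7,140+v/7)
for n,a,b in [("knob",s(622,205),d(195,122)),("fixjaw -x",s(240,260),d(418,322)),("fixjaw +x",s(278,322),d(490,275)),("spr -x",s(437,205),d(280,212)),("spr +x",s(485,270),d(350,175)),("barend -y",s(120,385),d(552,440))]:
    print(n,f(a,b))
# foot: dark ellipse
for n,c,(x0,x1,y0,y1) in (("scene",S,(400,480,240,310)),("side",D,(265,325,180,222))):
    im=cv2.imread(f"pics/{n}0.png")[y0:y1,x0:x1]; h=cv2.cvtColor(im,cv2.COLOR_BGR2HSV)
    m=((h[...,2]<100)).astype(np.uint8)
    cs,_=cv2.findContours(m,cv2.RETR_EXTERNAL,cv2.CHAIN_APPROX_NONE); k=max(cs,key=cv2.contourArea)
    P=np.array([onz(c,p[0]+[x0,y0],0.006)[:2] for p in k])*1000
    print(n,cv2.minEnclosingCircle(P.astype(np.float32)))
o=robot.get_obs(); T=Rn.from_euler('xyz',o["ee_rot"]).as_matrix()
R,t=RT(W); print("cam in tool",T.T@(-R.T@t-o["tool_pos"]),"cam axes in tool\n",(T.T@R.T).round(3)); print("tool axes\n",T.round(3))
E
```

```text
knob (array([0.46886865, 0.37169032, 0.09286493]), [np.float64(0.000682414908127477), np.float64(0.0006824149081276923)])
fixjaw -x (array([0.51705639, 0.17876596, 0.09896229]), [np.float64(0.0012234685189705), np.float64(0.0012234685189706186)])
fixjaw +x (array([0.55783221, 0.19081213, 0.10465695]), [np.float64(0.00023673250842338583), np.float64(0.00023673250842355006)])
spr -x (array([0.48217338, 0.27659711, 0.10247885]), [np.float64(0.0010432858333269727), np.float64(0.0010432858333268118)])
spr +x (array([0.52251263, 0.29176041, 0.10261732]), [np.float64(0.0010347767427097859), np.float64(0.0010347767427098665)])
barend -y (array([0.56139882, 0.12390512, 0.05737509]), [np.float64(0.001515034199810645), np.float64(0.0015150341998105032)])
scene ((516.2552490234375, 215.97235107421875), 81.3758773803711)
side ((527.20068359375, 229.46363830566406), 84.84974670410156)
cam in tool [ 0.06569574  0.00024648 -0.16520852] cam axes in tool
 [[ 0.001 -0.974 -0.225]
 [ 1.     0.001 -0.001]
 [ 0.001 -0.225  0.974]]
tool axes
 [[-0.92   0.392 -0.001]
 [ 0.392  0.92  -0.001]
 [ 0.    -0.002 -1.   ]]
```

```bash
cat > plan.py <<'E'
import json,os,sys
from h import *
from bench import robot
F="cmd.json"
def load():
    if os.path.exists(F):
        d=json.load(open(F)); return np.array(d["p"]),np.array(d["R"])
    return np.array([.216,.506,.22]),Rn.from_euler('xyz',[np.pi,0,2.7388]).as_matrix()
def done(tx,rv):
    p,R=load(); p=p+R@(np.array(tx)/100); R=R@Rn.from_rotvec(rv).as_matrix()
    json.dump({"p":p.tolist(),"R":R.tolist()},open(F,"w")); 
    o=robot.get_obs(); M=Rn.from_euler('xyz',o["ee_rot"]).as_matrix()
    print("t",round(o["time"],2),"cmd",p.round(4),"meas",o["tool_pos"].round(4),"err(tool mm)",(R.T@(o["tool_pos"]-p)*1000).round(2),"rot err",Rn.from_matrix(R.T@M).as_rotvec().round(4),"F",o["wrist_force"].round(2),"Ftool",(M.T@o["wrist_force"]).round(2),"T",o["wrist_torque"].round(3),"w",round(o["width"],4),"q",o["joint_positions"].round(2))
def down(yawdeg,tilt=0):
    # tool x at yaw, pointing down, then rotated about tool y by tilt deg
    return (Rn.from_euler('xyz',[np.pi,0,np.radians(yawdeg)])*Rn.from_rotvec([0,np.radians(tilt),0])).as_matrix()
def to(P,Rt):
    p,R=load(); s=R.T@(np.array(P)-p)*100; r=Rn.from_matrix(R.T@Rt).as_rotvec(); print("shift cm",s.round(3),"rot",r.round(4),"dist",np.linalg.norm(s).round(2)); return s,r
E
python3 - <<'E'
from plan import *
done([0,0,0],[0,0,0])
to([.530,.205,.20],down(110))
E
```

```text
t 0.15 cmd [0.216 0.506 0.22 ] meas [0.2154 0.5057 0.2186] err(tool mm) [ 0.41 -0.55  1.43] rot err [ 0.0017  0.0002 -0.    ] F [-0.58  0.27 -0.94] Ftool [0.64 0.03 0.94] T [-0.02   0.035  0.016] w 0.0941 q [ 1.06  0.09  1.37  0.    1.68 -0.1 ]
shift cm [-40.686 -15.383   2.   ] rot [-0.     -0.      0.8189] dist 43.54
```

Request:
apply_moves --moves '[[[-1,-0.4,0],[0,0,0.02],1],[[-3,-1.1,0.1],[0,0,0.06],1],[[-6,-2.3,0.3],[0,0,0.12],1],[[-9.5,-3.6,0.5],[0,0,0.19],1],[[-13,-4.9,0.6],[0,0,0.26],1],[[-16.5,-6.2,0.8],[0,0,0.33],1],[[-20,-7.5,1],[0,0,0.4],1],[[-23.5,-8.9,1.2],[0,0,0.47],1],[[-26.5,-10,1.3],[0,0,0.53],1],[[-28,-10.6,1.4],[0,0,0.56],1]]'

```text
time: 0.98
tool_pos: [0.4341, 0.2951, 0.2051]
ee_rot: [-3.141, 0.002, 2.171]
wrist_force: [-0.2, 0.7, 0.7]
width: 0.0942
```

```bash
python3 - <<'E'
from plan import *
done([-28,-10.6,1.4],[0,0,.56])
to([.530,.205,.20],down(110))
E
```

```text
t 0.98 cmd [0.432  0.2987 0.206 ] meas [0.4341 0.2951 0.2051] err(tool mm) [-4.17 -0.41  0.9 ] rot err [ 0.0004 -0.0018  0.0074] F [-0.19  0.71  0.66] Ftool [ 0.69  0.24 -0.66] T [-0.068  0.067 -0.031] w 0.0942 q [ 0.49  0.03  1.45 -0.    1.65 -0.11]
shift cm [-13.289   2.686   0.6  ] rot [-0.     -0.      0.2589] dist 13.57
```

Request:
apply_moves --moves '[[[-1.5,0.3,0.1],[0,0,0.03],1],[[-3.5,0.7,0.2],[0,0,0.07],1],[[-6,1.2,0.3],[0,0,0.12],1],[[-8.5,1.7,0.4],[0,0,0.17],1],[[-11,2.2,0.5],[0,0,0.21],1],[[-12.5,2.5,0.6],[0,0,0.25],1],[[-13.3,2.7,0.6],[0,0,0.26],1],[[-13.3,2.7,0.6],[0,0,0.26],1],[[-13.3,2.7,0.6],[0,0,0.26],1],[[-13.3,2.7,0.6],[0,0,0.26],1]]'

```text
time: 1.82
tool_pos: [0.5291, 0.2058, 0.1996]
ee_rot: [-3.142, -0.001, 1.92]
wrist_force: [-0.0, 0.3, -0.0]
width: 0.0934
```

```bash
python3 - <<'E'
from plan import *
from bench import optics
done([-13.3,2.7,.6],[0,0,.26])
c=optics.get_calibration("wrist"); im=optics.snapshot("wrist"); cv2.imwrite("pics/w1.png",im[:,:,::-1])
json.dump({k:np.array(v).tolist() for k,v in c.items()},open("pics/w1.json","w"))
E
```

```text
t 1.82 cmd [0.5302 0.205  0.2   ] meas [0.5291 0.2058 0.1996] err(tool mm) [ 1.11 -0.73  0.36] rot err [ 0.0001  0.0007 -0.0014] F [-0.03  0.28 -0.05] Ftool [0.28 0.06 0.05] T [-0.081  0.074  0.016] w 0.0934 q [ 0.27  0.13  1.36  0.    1.65 -0.08]
```

View pics/w1.png

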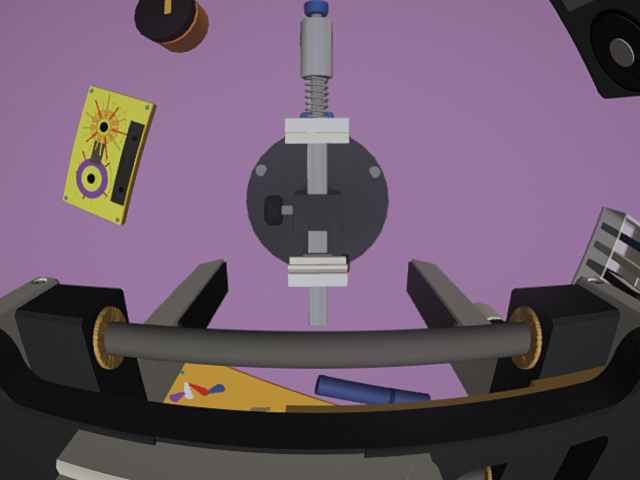

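The wrist view shows the vice almost aligned: the bar is at column ~317, the sprung jaw at rows 118–143, the fixed jaw at rows 257–287, and the foot at (317,200). The knobs stay below the grooves. I'll crop for measurement.

```bash
python3 - <<'E'
from h import *
im=cv2.imread("pics/w1.png"); cv2.imwrite("pics/w1a.png",cv2.resize(im[105:155,270:365],None,fx=8,fy=8,interpolation=cv2.INTER_CUBIC))
cv2.imwrite("pics/w1b.png",cv2.resize(im[245:300,270:365],None,fx=8,fy=8,interpolation=cv2.INTER_CUBIC))
E
```

```text
(no output)
```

View pics/w1a.png

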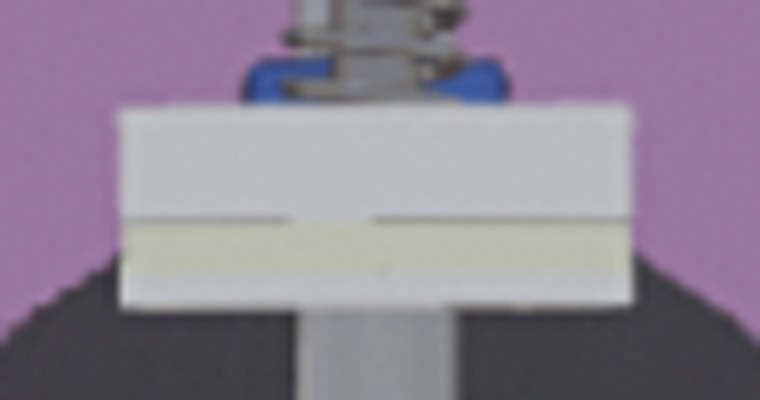

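View pics/w1b.png

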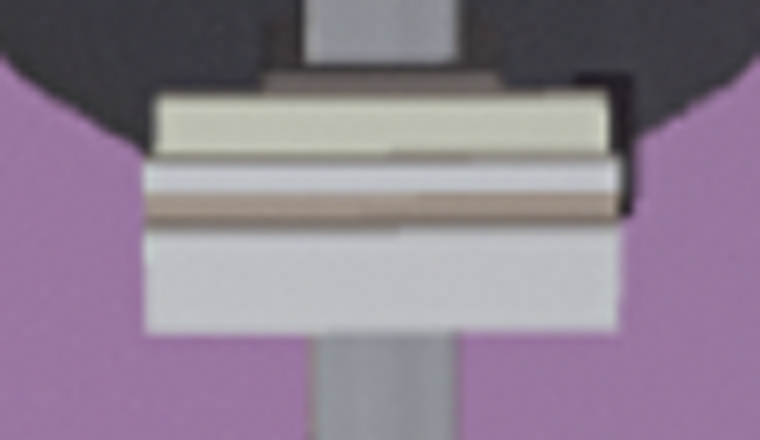

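```bash
python3 - <<'E'
from h import *
import json
c=json.load(open("pics/w1.json"))
R,t=RT(c); print("cam",(-R.T@t).round(4))
A=lambda u,v:(270+u/8-.44,105+v/8-.44); B=lambda u,v:(270+u/8-.44,245+v/8-.44)
def wid(l,r):
    for z in (.075,.085,.0955,.106,.112):
        a,b=onz(c,l,z,True),onz(c,r,z,True); d=b-a; m=(a+b)/2
        print("  z",z,"w %.2f"%(np.linalg.norm(d)*1e3),"mid",(m[:2]*1e3).round(1),"yaw %.2f"%(np.degrees(np.arctan2(d[1],d[0]))))
for n,f,l,r in [("spr back",A,(118,106),(632,104)),("spr line",A,(118,218),(632,219)),("cream/white",A,(120,275),(632,272)),("spr front",A,(120,306),(633,304)),
 ("fix back",B,(146,334),(619,331)),("fix 230",B,(144,232),(619,227)),("fix 190",B,(145,193),(620,191)),("fix 157",B,(144,157),(621,156)),("fix cream front",B,(155,97),(608,93))]:
    print(n); wid(f(*l),f(*r))
# foot circle
im=cv2.imread("pics/w1.png"); h=cv2.cvtColor(im,cv2.COLOR_BGR2HSV)
m=np.zeros(im.shape[:2],np.uint8); m[145:255,235:400]=(h[145:255,235:400,2]<95).astype(np.uint8)
cs,_=cv2.findContours(m,cv2.RETR_EXTERNAL,cv2.CHAIN_APPROX_NONE); k=max(cs,key=cv2.contourArea)
k=cv2.convexHull(k)[:,0]; print(k.min(0),k.max(0))
pts=np.vstack([k]);
for z in (.006,.01):
    P=np.array([onz(c,p,z,True)[:2] for p in pts if 150<p[1]<250])
    s=np.linalg.lstsq(np.c_[2*P,np.ones(len(P))],(P**2).sum(1),rcond=None)[0]; r=np.sqrt(s[2]+s[0]**2+s[1]**2); print(z,s[:2].round(4),r.round(4),np.abs(np.linalg.norm(P-s[:2],axis=1)-r).max())
E
```

```text
cam [0.5067 0.2676 0.3649]
spr back
  z 0.075 w 49.60 mid [497.6 289. ] yaw 20.28
  z 0.085 w 47.89 mid [497.9 288.3] yaw 20.28
  z 0.0955 w 46.10 mid [498.2 287.5] yaw 20.28
  z 0.106 w 44.30 mid [498.6 286.7] yaw 20.28
  z 0.112 w 43.27 mid [498.8 286.3] yaw 20.28
spr line
  z 0.075 w 49.67 mid [501.4 278.5] yaw 19.95
  z 0.085 w 47.96 mid [501.6 278.2] yaw 19.95
  z 0.0955 w 46.16 mid [501.8 277.8] yaw 19.95
  z 0.106 w 44.36 mid [502.  277.4] yaw 19.95
  z 0.112 w 43.33 mid [502.1 277.1] yaw 19.95
cream/white
  z 0.075 w 49.53 mid [503.4 273.5] yaw 20.41
  z 0.085 w 47.82 mid [503.5 273.3] yaw 20.41
  z 0.0955 w 46.03 mid [503.6 273.1] yaw 20.41
  z 0.106 w 44.23 mid [503.7 272.9] yaw 20.41
  z 0.112 w 43.21 mid [503.8 272.8] yaw 20.41
spr front
  z 0.075 w 49.66 mid [504.5 270.6] yaw 20.30
  z 0.085 w 47.95 mid [504.5 270.5] yaw 20.30
  z 0.0955 w 46.15 mid [504.6 270.4] yaw 20.30
  z 0.106 w 44.35 mid [504.7 270.3] yaw 20.30
  z 0.112 w 43.32 mid [504.7 270.3] yaw 20.30
fix back
  z 0.075 w 49.48 mid [545.4 160.5] yaw 20.52
  z 0.085 w 47.77 mid [544.  164.2] yaw 20.52
  z 0.09
[... 515 characters left out ...]
8
  z 0.106 w 43.69 mid [536.5 185. ] yaw 20.38
  z 0.112 w 42.68 mid [535.8 186.9] yaw 20.38
fix 157
  z 0.075 w 48.96 mid [538.7 178.7] yaw 20.25
  z 0.085 w 47.27 mid [537.6 181.8] yaw 20.25
  z 0.0955 w 45.49 mid [536.4 185. ] yaw 20.25
  z 0.106 w 43.72 mid [535.3 188.2] yaw 20.25
  z 0.112 w 42.71 mid [534.6 190.1] yaw 20.25
fix cream front
  z 0.075 w 46.21 mid [536.3 184.9] yaw 20.65
  z 0.085 w 44.61 mid [535.3 187.7] yaw 20.65
  z 0.0955 w 42.94 mid [534.2 190.7] yaw 20.65
  z 0.106 w 41.27 mid [533.2 193.7] yaw 20.65
  z 0.112 w 40.31 mid [532.6 195.4] yaw 20.65
[247 145] [387 254]
0.006 [0.5238 0.2178] 0.0697 0.0003034421748434879
0.01 [0.5236 0.2183] 0.0689 0.0003000600315265778
```

Vice results: yaw ≈ 20.4°, fixed-lip and sprung-mouth measurements both give b ≈ +13.8 mm, and the seated centre is ≈ (0.5193, 0.2310, 0.095). Next is a hover over the cassette.

```bash
python3 - <<'E'
from plan import *
to([.503,-.194,.15],down(102))
E
```

```text
shift cm [-36.58  -16.161   5.   ] rot [-0.     -0.      0.1386] dist 40.3
```

Request:
apply_moves --moves '[[[-1,-0.5,0],[0,0,0],1],[[-3,-1.4,0.2],[0,0,0.01],1],[[-6,-2.7,0.5],[0,0,0.02],1],[[-9.5,-4.2,1],[0,0,0.03],1],[[-13,-5.8,1.5],[0,0,0.05],1],[[-16.5,-7.3,2],[0,0,0.06],1],[[-20,-8.8,2.5],[0,0,0.08],1],[[-23.5,-10.4,3],[0,0,0.09],1],[[-27,-11.9,3.5],[0,0,0.11],1],[[-30,-13.3,4],[0,0,0.12],1]]'

```text
time: 2.7
tool_pos: [0.5062, -0.1245, 0.1597]
ee_rot: [3.141, 0.001, 1.798]
wrist_force: [0.7, -0.1, -0.3]
width: 0.0939
```

Request:
apply_moves --moves '[[[-2.5,-1.1,0.3],[0,0,0.01],1],[[-4.5,-2,0.6],[0,0,0.02],1],[[-6,-2.6,0.9],[0,0,0.02],1],[[-6.6,-2.8,1],[0,0,0.02],1],[[-6.6,-2.8,1],[0,0,0.02],1],[[-6.6,-2.8,1],[0,0,0.02],1],[[-6.6,-2.8,1],[0,0,0.02],1],[[-6.6,-2.8,1],[0,0,0.02],1],[[-6.6,-2.8,1],[0,0,0.02],1],[[-6.6,-2.8,1],[0,0,0.02],1]]'

```text
time: 3.53
tool_pos: [0.495, -0.1923, 0.1497]
ee_rot: [3.141, 0.0, 1.78]
wrist_force: [0.4, -0.8, -0.6]
width: 0.0943
```

```bash
python3 - <<'E'
from plan import *
from bench import optics
done([-30,-13.3,4],[0,0,.12]); done([-6.6,-2.8,1],[0,0,.02])
c=optics.get_calibration("wrist"); im=optics.snapshot("wrist"); cv2.imwrite("pics/w2.png",im[:,:,::-1])
json.dump({k:np.array(v).tolist() for k,v in c.items()},open("pics/w2.json","w"))
E
```

```text
t 3.53 cmd [ 0.5075 -0.1224  0.16  ] meas [ 0.495  -0.1923  0.1497] err(tool mm) [-65.26 -27.96  10.31] rot err [-0.0004 -0.0001  0.0187] F [ 0.43 -0.81 -0.6 ] Ftool [-0.88  0.25  0.6 ] T [-0.067  0.064  0.021] w 0.0943 q [-0.48  0.07  1.53  0.    1.54 -0.69]
t 3.53 cmd [ 0.4951 -0.193   0.15  ] meas [ 0.495  -0.1923  0.1497] err(tool mm) [0.74 0.03 0.31] rot err [-0.0004 -0.0001 -0.0013] F [ 0.43 -0.81 -0.6 ] Ftool [-0.88  0.25  0.6 ] T [-0.067  0.064  0.021] w 0.0943 q [-0.48  0.07  1.53  0.    1.54 -0.69]
```

View pics/w2.png

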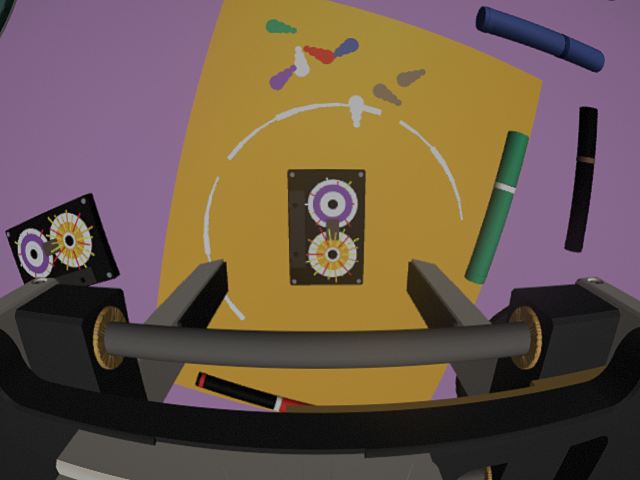

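```bash
python3 - <<'E'
from plan import *
c=json.load(open("pics/w2.json")); im=cv2.imread("pics/w2.png")
h=cv2.cvtColor(im,cv2.COLOR_BGR2HSV); x0,x1,y0,y1=265,390,150,300
cr=h[y0:y1,x0:x1]; m=1-((cr[...,0]>12)&(cr[...,0]<32)&(cr[...,1]>140)&(cr[...,2]>110)).astype(np.uint8)
m=cv2.morphologyEx(m,cv2.MORPH_OPEN,np.ones((5,5)))
cs,_=cv2.findContours(m,cv2.RETR_EXTERNAL,cv2.CHAIN_APPROX_NONE); k=max(cs,key=cv2.contourArea)[:,0]; hull=cv2.convexHull(k)[:,0]
print(k.min(0)+[x0,y0],k.max(0)+[x0,y0])
for z in (.003,.012):
    P=np.array([onz(c,p+[x0,y0],z,True)[:2] for p in k])*1e3
    r=cv2.minAreaRect(P.astype(np.float32)); print(z,r)
cv2.imwrite("pics/w2c.png",cv2.resize(im[y0:y1,x0:x1],None,fx=4,fy=4,interpolation=cv2.INTER_CUBIC))
E
```

```text
[287 169] [365 284]
0.003 ((502.9228515625, -194.55233764648438), (66.00871276855469, 102.50920104980469), 12.245685577392578)
0.012 ((502.29736328125, -192.62738037109375), (64.10377502441406, 99.5509033203125), 12.245694160461426)
```

View pics/w2c.png

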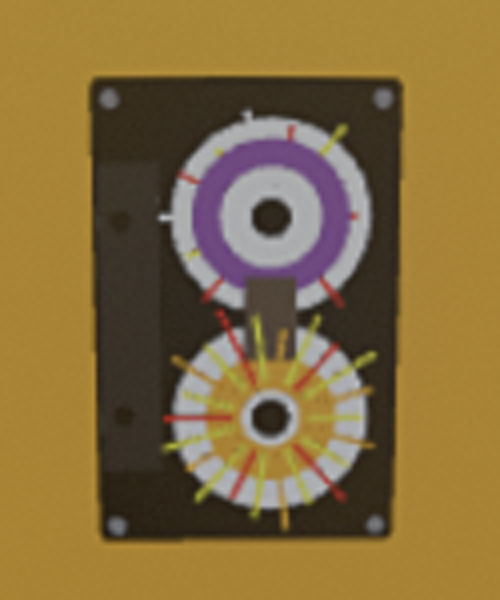

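```bash
python3 - <<'E'
from plan import *
to([.5023,-.1930,.0185],down(102.25))
E
```

```text
shift cm [-0.148  0.705 13.15 ] rot [-0.     -0.     -0.0058] dist 13.17
```

Request:
apply_moves --moves "[[[-0.05, 0.2, 0.8], [0, 0, -0.006], 1], [[-0.1, 0.5, 2.4], [0, 0, -0.006], 1], [[-0.15, 0.7, 4.5], [0, 0, -0.006], 1], [[-0.15, 0.7, 6.7], [0, 0, -0.006], 1], [[-0.15, 0.7, 8.8], [0, 0, -0.006], 1], [[-0.15, 0.7, 10.3], [0, 0, -0.006], 1], [[-0.15, 0.7, 11.3], [0, 0, -0.006], 1], [[-0.15, 0.7, 11.9], [0, 0, -0.006], 1], [[-0.15, 0.7, 12, 0][0:3], [0, 0, -0.006], 1], [[-0.15, 0.7, 12], [0, 0, -0.006], 1]]"

```text
apply_moves: Invalid argument: moves='[[[-0.05, 0.2, 0.8], [0, 0, -0.006], 1], [[-0.1, 0.5, 2.4], [0, 0, -0.006], 1], [[-0.15, 0.7, 4.5], [0, 0, -0.006], 1], [[-0.15, 0.7, 6.7], [0, 0, -0.006], 1], [[-0.15, 0.7, 8.8], [0, 0, -0.006], 1],...(410 chars total, truncated) is not valid JSON
```

Request:
apply_moves --moves '[[[-0.05,0.2,0.8],[0,0,-0.006],1],[[-0.1,0.5,2.4],[0,0,-0.006],1],[[-0.15,0.7,4.5],[0,0,-0.006],1],[[-0.15,0.7,6.7],[0,0,-0.006],1],[[-0.15,0.7,8.8],[0,0,-0.006],1],[[-0.15,0.7,10.3],[0,0,-0.006],1],[[-0.15,0.7,11.3],[0,0,-0.006],1],[[-0.15,0.7,11.9],[0,0,-0.006],1],[[-0.15,0.7,12],[0,0,-0.006],1],[[-0.15,0.7,12],[0,0,-0.006],1]]'

```text
time: 4.42
tool_pos: [0.5021, -0.1931, 0.0296]
ee_rot: [3.141, 0.0, 1.785]
wrist_force: [1.3, -0.2, 0.2]
width: 0.0941
```

```bash
python3 - <<'E'
from plan import *
done([-.15,.7,12],[0,0,-.006])
to([.5023,-.1930,.0185],down(102.25))
from bench import optics
c=optics.get_calibration("wrist"); im=optics.snapshot("wrist"); cv2.imwrite("pics/w3.png",im[:,:,::-1])
json.dump({k:np.array(v).tolist() for k,v in c.items()},open("pics/w3.json","w"))
E
```

```text
t 4.42 cmd [ 0.5023 -0.193   0.03  ] meas [ 0.5021 -0.1931  0.0296] err(tool mm) [-0.04 -0.15  0.37] rot err [-0.0003 -0.0001 -0.0001] F [ 1.31 -0.18  0.15] Ftool [-0.46  1.24 -0.15] T [-0.075  0.034  0.015] w 0.0941 q [-0.47  0.18  1.66  0.    1.3  -0.69]
shift cm [0.002 0.005 1.15 ] rot [-0.     -0.      0.0002] dist 1.15
```

View pics/w3.png

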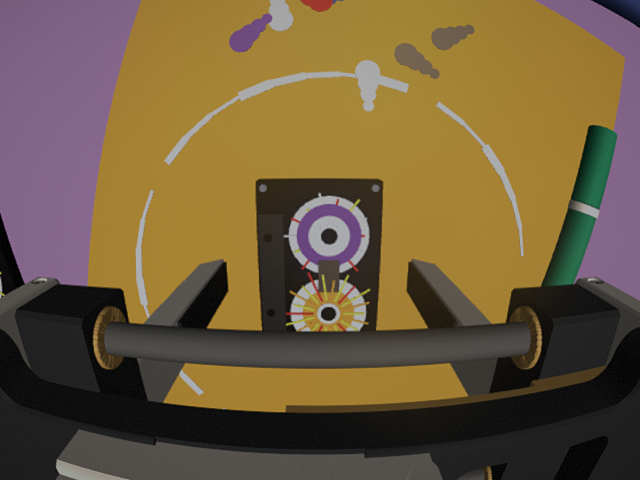

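The cassette (columns 257–383, front edge at row 180) lies centred between the fingers. I'll recheck where its front edge is, then lower and close.

```bash
python3 - <<'E'
from plan import *
c=json.load(open("pics/w3.json")); p,R=load(); p=p+R@np.array([0,-.00015,.0004])
for uv in [(257,180),(320,179.5),(383,180.5),(259,300),(381,300)]:
    q=onz(c,uv,.012,True); print(uv,(R.T@(q-p)*1e3).round(1))
E
```

```text
(257, 180) [ 49.6 -30.2  17.6]
(320, 179.5) [49.7  1.1 17.6]
(383, 180.5) [49.5 32.4 17.6]
(259, 300) [-14.5 -31.6  17.6]
(381, 300) [-14.5  34.2  17.6]
```

Request:
apply_moves --moves '[[[0,0,0.2],[0,0,0],1],[[0,0,0.5],[0,0,0],1],[[0,0,0.8],[0,0,0],1],[[0,0,1],[0,0,0],1],[[0,0,1.1],[0,0,0],1],[[0,0,1.15],[0,0,0],1],[[0,0,1.15],[0,0,0],1],[[0,0,1.15],[0,0,0],0.75],[[0,0,1.15],[0,0,0],0.7],[[0,0,1.15],[0,0,0],0.65]]'

```text
time: 5.3
tool_pos: [0.502, -0.1931, 0.0181]
ee_rot: [3.141, 0.0, 1.785]
wrist_force: [0.2, 0.4, 0.5]
width: 0.0777
```

```bash
python3 - <<'E'
from plan import *
done([0,0,1.15],[0,0,0])
E
```

```text
t 5.3 cmd [ 0.5023 -0.193   0.0185] meas [ 0.502  -0.1931  0.0181] err(tool mm) [ 0.01 -0.31  0.41] rot err [-0.0003 -0.0001  0.0001] F [0.18 0.42 0.47] Ftool [ 0.38  0.27 -0.47] T [-0.084  0.095 -0.044] w 0.0777 q [-0.47  0.19  1.67  0.    1.28 -0.69]
```

Request:
apply_moves --moves '[[[0,0,1.15],[0,0,0],0.6],[[0,0,0],[0,0,0],0.6],[[0,0,0],[0,0,0],0.55],[[0,0,0],[0,0,0],0.5],[[0,0,0],[0,0,0],0.5],[[0,0,0],[0,0,0],0.5],[[0,0,0],[0,0,0],0.5],[[0,0,0],[0,0,0],0.5],[[0,0,0],[0,0,0],0.5],[[0,0,0],[0,0,0],0.5]]'

```text
time: 6.13
tool_pos: [0.5045, -0.1942, 0.0221]
ee_rot: [3.136, 0.004, 1.785]
wrist_force: [-0.4, 1.4, 16.4]
width: 0.0631
```

I made a mistake: row 1 of that call repeated the 1.15 cm descent, so for 1/12 s the fingertips were driven at the board. I'll look before doing anything else.

```bash
python3 - <<'E'
from plan import *
done([0,0,0],[0,0,0])
from bench import optics
c=optics.get_calibration("wrist")
for n in ("wrist","side","scene"):
    im=optics.snapshot(n); cv2.imwrite(f"pics/{n}4.png",im[:,:,::-1])
done([0,0,0],[0,0,0])
a=cv2.imread("pics/side4.png")[235:335,275:405]; b=cv2.imread("pics/scene4.png")[200:300,210:340]
cv2.imwrite("pics/both4.png",np.vstack([cv2.resize(a,None,fx=4,fy=4)[:300],cv2.resize(b,None,fx=4,fy=4)[:300]]) if 0 else cv2.resize(np.hstack([a,b]),None,fx=3,fy=3,interpolation=cv2.INTER_CUBIC))
E
```

```text
t 6.13 cmd [ 0.5023 -0.193   0.0185] meas [ 0.5045 -0.1942  0.0221] err(tool mm) [-1.63  1.93 -3.59] rot err [-0.0054 -0.0043 -0.0004] F [-0.41  1.35 16.42] Ftool [  1.34  -0.02 -16.43] T [0.125 0.657 0.073] w 0.0631 q [-0.47  0.19  1.67  0.    1.28 -0.69]
t 6.28 cmd [ 0.5023 -0.193   0.0185] meas [ 0.5045 -0.1942  0.0221] err(tool mm) [-1.63  1.96 -3.6 ] rot err [-0.0055 -0.0044 -0.0004] F [-1.52  1.88 15.75] Ftool [  2.09  -1.   -15.76] T [0.101 0.618 0.036] w 0.0633 q [-0.47  0.19  1.67  0.    1.28 -0.69]
```

View pics/wrist4.png

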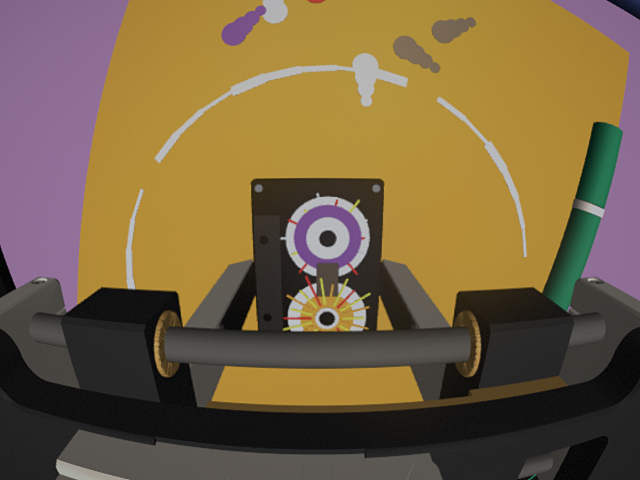

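View pics/both4.png

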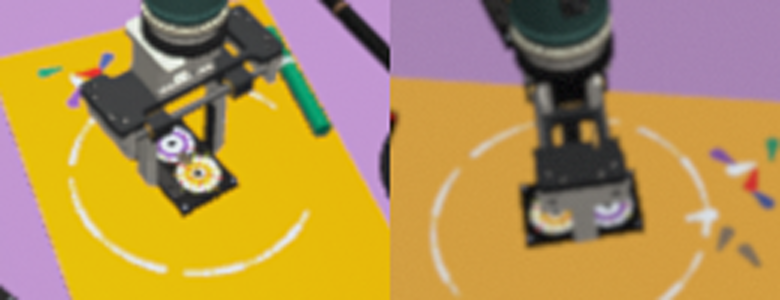

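The cassette is held, but too near the fingertips: the tool bounced and locked about 3.6 mm high, pressing 16 N through the part onto the board. I'll unload it, open, and regrip gently.

Request:
apply_moves --moves '[[[-0.04,0.05,-0.09],[0,0,0],0.5],[[-0.08,0.1,-0.18],[0,0,0],0.5],[[-0.12,0.15,-0.27],[0,0,0],0.5],[[-0.16,0.2,-0.36],[0,0,0],0.5],[[-0.16,0.2,-0.36],[0,0,0],0.5],[[-0.16,0.2,-0.36],[0,0,0],0.6],[[-0.16,0.2,-0.36],[0,0,0],0.8],[[-0.16,0.2,-0.36],[0,0,0],0.9],[[-0.16,0.2,-0.36],[0,0,0],0.9],[[-0.16,0.2,-0.36],[0,0,0],0.9]]'

```text
time: 7.12
tool_pos: [0.5036, -0.1939, 0.0207]
ee_rot: [-3.14, -0.001, 1.785]
wrist_force: [0.3, 0.6, 0.1]
width: 0.0838
```

```bash
python3 - <<'E'
from plan import *
done([-.16,.2,-.36],[0,0,0])
from bench import optics
c=optics.get_calibration("wrist"); im=optics.snapshot("wrist"); cv2.imwrite("pics/w5.png",im[:,:,::-1])
json.dump({k:np.array(v).tolist() for k,v in c.items()},open("pics/w5.json","w"))
E
```

```text
t 7.12 cmd [ 0.5046 -0.1942  0.0221] meas [ 0.5036 -0.1939  0.0207] err(tool mm) [ 0.46 -0.88  1.45] rot err [0.0012 0.0011 0.0001] F [0.28 0.6  0.12] Ftool [ 0.52  0.4  -0.12] T [-0.053  0.06  -0.008] w 0.0838 q [-0.47  0.19  1.66  0.    1.29 -0.69]
```

View pics/w5.png

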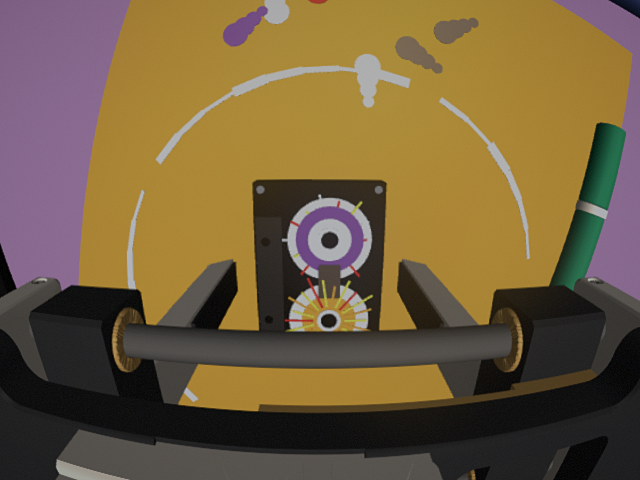

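The cassette lies flat and undamaged, columns 254–386, front edge at row 180.

```bash
python3 - <<'E'
from plan import *
c=json.load(open("pics/w5.json")); p,R=load(); o=robot.get_obs(); p=o["tool_pos"]
for uv in [(254,181),(320,180.5),(386,181.5),(256,300),(383.5,300)]:
    q=onz(c,uv,.012,True); print(uv,(R.T@(q-p)*1e3).round(1))
E
```

```text
(254, 181) [ 50.1 -30.3   8.8]
(320, 180.5) [50.1  0.9  8.8]
(386, 181.5) [50.  32.2  8.8]
(256, 300) [-10.5 -31.7   8.8]
(383.5, 300) [-10.4  33.7   8.8]
```

Request:
apply_moves --moves '[[[0,0,0.05],[0,0,0],0.9],[[0,0,0.1],[0,0,0],0.9],[[0,0,0.15],[0,0,0],0.9],[[0,0,0.2],[0,0,0],0.9],[[0,0,0.25],[0,0,0],0.9],[[0,0,0.3],[0,0,0],0.9],[[0,0,0.35],[0,0,0],0.9],[[0,0,0.35],[0,0,0],0.9],[[0,0,0.35],[0,0,0],0.9],[[0,0,0.35],[0,0,0],0.9]]'

```text
time: 8.0
tool_pos: [0.5042, -0.1942, 0.0181]
ee_rot: [3.141, 0.0, 1.785]
wrist_force: [0.2, -0.2, 0.2]
width: 0.0845
```

```bash
python3 - <<'E'
from plan import *
done([0,0,.35],[0,0,0])
E
```

```text
t 8.0 cmd [ 0.5046 -0.1942  0.0186] meas [ 0.5042 -0.1942  0.0181] err(tool mm) [ 0.05 -0.35  0.5 ] rot err [-0.0001 -0.     -0.    ] F [ 0.23 -0.24  0.22] Ftool [-0.28  0.17 -0.22] T [-0.058  0.051 -0.001] w 0.0845 q [-0.47  0.19  1.66  0.    1.28 -0.69]
```

Close without moving this time.

Request:
apply_moves --moves '[[[0,0,0],[0,0,0],0.8],[[0,0,0],[0,0,0],0.75],[[0,0,0],[0,0,0],0.7],[[0,0,0],[0,0,0],0.65],[[0,0,0],[0,0,0],0.6],[[0,0,0],[0,0,0],0.5],[[0,0,0],[0,0,0],0.5],[[0,0,0],[0,0,0],0.5],[[0,0,0],[0,0,0],0.5],[[0,0,0],[0,0,0],0.5]]'

```text
time: 8.83
tool_pos: [0.5042, -0.1942, 0.0181]
ee_rot: [3.141, -0.0, 1.785]
wrist_force: [0.3, 0.2, 0.0]
width: 0.0632
```

```bash
python3 - <<'E'
from plan import *
done([0,0,0],[0,0,0])
E
```

```text
t 8.83 cmd [ 0.5046 -0.1942  0.0186] meas [ 0.5042 -0.1942  0.0181] err(tool mm) [ 0.07 -0.35  0.51] rot err [-0.0001  0.      0.    ] F [0.3  0.16 0.05] Ftool [ 0.09  0.33 -0.05] T [-0.063 -0.026  0.017] w 0.0632 q [-0.47  0.19  1.66  0.    1.28 -0.69]
```

```bash
cat >> plan.py <<'E'
C=np.array([.5193,.2310,.095]); VY=20.4
OFF=np.array([.0005,0,.0106])
vy=np.array([-np.sin(np.radians(VY)),np.cos(np.radians(VY)),0]); vx=np.array([vy[1],-vy[0],0])
SGN=1
def pose(Ey,Ez,tilt,dx=0,yaw=VY+90):
    """low/sprung end centre at Ey,Ez (mm, rel. seated centre, groove mid)"""
    R=down(yaw,SGN*tilt); E=C+vy*Ey/1e3+np.array([0,0,Ez/1e3])+vx*dx/1e3
    return E-R@(OFF+[.05,0,0]),R
def where():
    o=robot.get_obs(); M=Rn.from_euler('xyz',o["ee_rot"]).as_matrix(); p=o["tool_pos"]
    ctr=p+M@OFF-C; E=ctr+M[:,0]*.05; 
    f=lambda v:np.array([v@vx,v@vy,v[2]])*1e3
    print("centre(x,y,z)",f(ctr).round(2),"E",f(E).round(2),"F",f(ctr-M[:,0]*.05).round(2),"tilt %.2f"%np.degrees(np.arcsin(-M[2,0])),"roll %.2f"%np.degrees(np.arcsin(M[2,1])),"yaw %.2f"%(np.degrees(np.arctan2(M[1,0],M[0,0]))-90),"Fvice",(np.array([o["wrist_force"]@vx,o["wrist_force"]@vy,o["wrist_force"][2]])).round(2),"t",round(o["time"],2))
E
python3 - <<'E'
from plan import *
for s in(1,-1):
    print(s,down(110.4,s*22)[:,0].round(3),down(110.4,s*22)[:,2].round(3))
where()
E
```

```text
1 [-0.323  0.869  0.375] [-0.131  0.351 -0.927]
-1 [-0.323  0.869 -0.375] [ 0.131 -0.351 -0.927]
centre(x,y,z) [-162.29 -392.75  -87.51] E [-155.21 -343.26  -87.51] F [-169.37 -442.25  -87.52] tilt -0.00 roll 0.01 yaw 12.26 Fvice [0.34 0.04 0.05] t 8.83
```

Request:
apply_moves --moves '[[[0,0,-0.2],[0,0,0],0.5],[[0,0,-0.7],[0,0,0],0.5],[[0,0,-1.8],[0,0,0],0.5],[[0,0,-3.5],[0,0,0],0.5],[[0,0,-5.5],[0,0,0],0.5],[[0,0,-8],[0,0,0],0.5],[[0,0,-10.5],[0,0,0],0.5],[[0,0,-12.5],[0,0,0],0.5],[[0,0,-14],[0,0,0],0.5],[[0,0,-15],[0,0,0],0.5]]'

```text
time: 9.67
tool_pos: [0.505, -0.1946, 0.1717]
ee_rot: [3.138, 0.003, 1.785]
wrist_force: [-0.3, 0.1, 0.0]
width: 0.0636
```

```bash
sed -i 's/^SGN=1/SGN=-1/' plan.py; python3 - <<'E'
from plan import *
done([0,0,-15],[0,0,0])
P,R=pose(32,60,22); print(P)
to(P,R)
E
```

```text
t 9.67 cmd [ 0.5046 -0.1942  0.1686] meas [ 0.505  -0.1946  0.1717] err(tool mm) [-0.55  0.37 -3.09] rot err [-0.0037 -0.003  -0.    ] F [-0.32  0.08  0.04] Ftool [ 0.14 -0.3  -0.04] T [-0.083  0.083 -0.01 ] w 0.0636 q [-0.47  0.08  1.47  0.    1.58 -0.69]
[0.52308269 0.22082866 0.18374578]
shift cm [40.16  10.624 -1.515] rot [-0.0273 -0.3833 -0.1403] dist 41.57
```

Request:
apply_moves --moves '[[[0.8,0.2,0],[0,0,0],0.5],[[2.5,0.6,-0.1],[0,0,0],0.5],[[5,1.3,-0.2],[0,0,0],0.5],[[8.5,2.2,-0.3],[0,0,0],0.5],[[12,3.2,-0.5],[0,0,0],0.5],[[15.5,4.1,-0.6],[0,0,0],0.5],[[19,5,-0.8],[0,0,0],0.5],[[22.5,6,-0.9],[0,0,0],0.5],[[25.5,6.8,-1],[0,0,0],0.5],[[28,7.4,-1.1],[0,0,0],0.5]]'

```text
time: 10.5
tool_pos: [0.5158, 0.0981, 0.1779]
ee_rot: [-3.14, -0.001, 1.787]
wrist_force: [0.2, -0.5, -0.7]
width: 0.0636
```

```bash
python3 - <<'E'
from plan import *
done([28,7.4,-1.1],[0,0,0])
P,R=pose(32,60,22)
to(P,R)
E
```

```text
t 10.5 cmd [0.5174 0.0952 0.1796] meas [0.5158 0.0981 0.1779] err(tool mm) [ 3.2  -0.96  1.7 ] rot err [ 0.0021  0.0012 -0.0018] F [ 0.18 -0.52 -0.7 ] Ftool [-0.55  0.06  0.7 ] T [-0.072 -0.041 -0.014] w 0.0636 q [ 0.08  0.05  1.5   0.    1.6  -0.14]
shift cm [12.16   3.224 -0.415] rot [-0.0273 -0.3833 -0.1403] dist 12.59
```

Request:
apply_moves --moves '[[[1.5,0.4,0],[0,-0.03,-0.01],0.5],[[3.5,0.9,-0.1],[-0.006,-0.08,-0.03],0.5],[[6,1.6,-0.2],[-0.01,-0.15,-0.055],0.5],[[8.5,2.2,-0.3],[-0.016,-0.23,-0.084],0.5],[[10.5,2.8,-0.4],[-0.022,-0.31,-0.113],0.5],[[11.8,3.1,-0.4],[-0.026,-0.36,-0.132],0.5],[[12.16,3.22,-0.42],[-0.027,-0.383,-0.14],0.5],[[12.16,3.22,-0.42],[-0.027,-0.383,-0.14],0.5],[[12.16,3.22,-0.42],[-0.027,-0.383,-0.14],0.5],[[12.16,3.22,-0.42],[-0.027,-0.383,-0.14],0.5]]'

```text
time: 11.33
tool_pos: [0.5227, 0.2195, 0.1833]
ee_rot: [-3.141, 0.383, 1.925]
wrist_force: [0.3, -0.5, -0.8]
width: 0.0632
```

```bash
python3 - <<'E'
from plan import *
from bench import optics
done([12.16,3.22,-.42],[-.027,-.383,-.14]); where()
c=optics.get_calibration("wrist"); im=optics.snapshot("wrist"); cv2.imwrite("pics/w6.png",im[:,:,::-1])
json.dump({k:np.array(v).tolist() for k,v in c.items()},open("pics/w6.json","w"))
im=optics.snapshot("side"); cv2.imwrite("pics/s6.png",cv2.resize(im[110:230,210:370,::-1],None,fx=5,fy=5,interpolation=cv2.INTER_CUBIC))
E
```

```text
t 11.33 cmd [0.523  0.2208 0.1838] meas [0.5227 0.2195 0.1833] err(tool mm) [-0.88 -0.76  0.95] rot err [0.001  0.0002 0.0018] F [ 0.27 -0.55 -0.78] Ftool [-0.27  0.07  0.95] T [ 0.164  0.098 -0.052] w 0.0632 q [ 0.52  0.19  1.38 -0.38  1.64  0.15]
centre(x,y,z) [ -0.81 -15.52  78.23] E [-0.71 30.85 59.53] F [ -0.92 -61.89  96.94] tilt 21.97 roll -0.03 yaw 20.27 Fvice [ 0.07 -0.61 -0.78] t 11.33
```

View pics/w6.png

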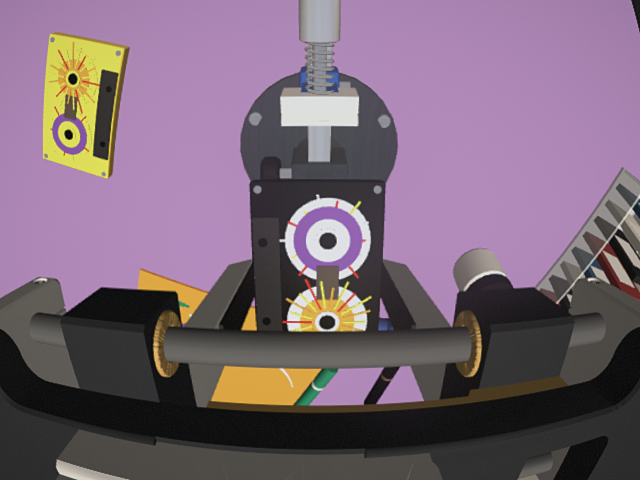

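View pics/s6.png

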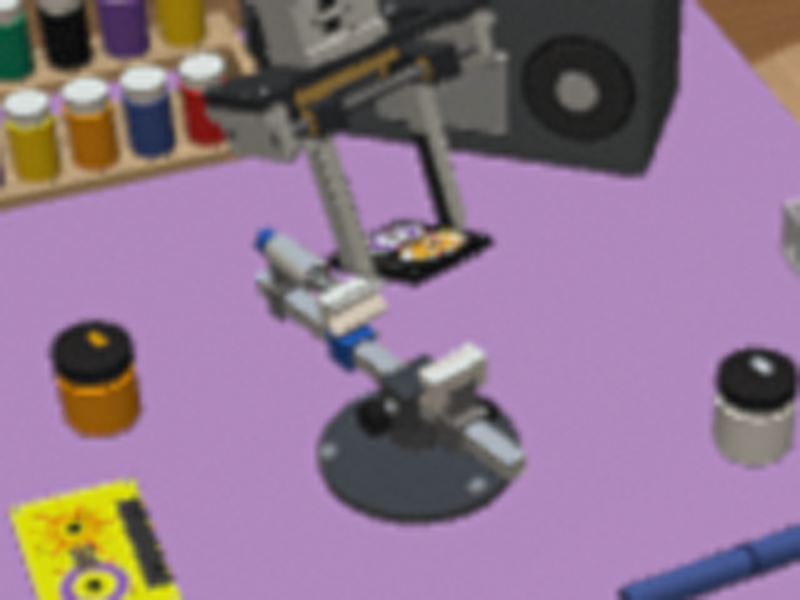

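Wrist view: the cassette front edge is at row 180 (columns 250–385, middle 317.5) and the sprung jaw's middle is at column 319.5, so it needs about +0.8 mm across. I'll check the in-hand offset and descend.

```bash
python3 - <<'E'
from plan import *
c=json.load(open("pics/w6.json")); o=robot.get_obs(); M=Rn.from_euler('xyz',o["ee_rot"]).as_matrix(); p=o["tool_pos"]
def onplane(uv,zt):
    oo,d=ray(c,uv,True); a=M.T@(oo-p); b=M.T@d; return (a+b*(zt-a[2])/b[2])*1e3
for uv in [(251,181),(317.5,180.5),(384.5,181),(255,310),(381,310)]: print(uv,onplane(uv,.0061).round(1))
for uv in [(281,93),(358,92)]: print("jaw",[(lambda v:np.array([v@vx,v@vy])*1e3)(onz(c,uv,.106,True)-C).round(1)])
where()
P,R=pose(32,20,22,dx=.5); to(P,R); P,R=pose(32,-1.7,22,dx=.5); to(P,R)
E
```

```text
(251, 181) [ 50.8 -31.2   6.1]
(317.5, 180.5) [50.9 -0.2  6.1]
(384.5, 181) [51.  31.   6.1]
(255, 310) [-14.5 -31.9   6.1]
(381, 310) [-14.2  32.4   6.1]
jaw [array([-21.1,  61.1])]
jaw [array([21.9, 61.7])]
centre(x,y,z) [ -0.61 -15.92  78.72] E [-0.44 30.45 60.02] F [ -0.77 -62.29  97.42] tilt 21.96 roll 0.03 yaw 20.20 Fvice [ 0.6   0.31 -1.46] t 11.43
shift cm [1.498 0.055 3.715] rot [-0.0003 -0.0003 -0.0002] dist 4.01
shift cm [2.31  0.055 5.727] rot [-0.0003 -0.0003 -0.0002] dist 6.18
```

Request:
apply_moves --moves '[[[0.1,0.02,0.3],[0,0,0],0.5],[[0.4,0.05,1],[0,0,0],0.5],[[0.8,0.1,1.9],[0,0,0],0.5],[[1.2,0.1,2.9],[0,0,0],0.5],[[1.5,0.1,3.8],[0,0,0],0.5],[[1.8,0.1,4.6],[0,0,0],0.5],[[2.1,0.1,5.2],[0,0,0],0.5],[[2.25,0.1,5.6],[0,0,0],0.5],[[2.3,0.1,5.7],[0,0,0],0.5],[[2.3,0.1,5.7],[0,0,0],0.5]]'

```text
time: 12.27
tool_pos: [0.5235, 0.2212, 0.1215]
ee_rot: [-3.141, 0.384, 1.927]
wrist_force: [0.7, 0.5, -0.1]
width: 0.0635
```

```bash
python3 - <<'E'
from plan import *
from bench import optics
done([2.3,.1,5.7],[0,0,0]); where()
im=optics.snapshot("wrist"); cv2.imwrite("pics/w7.png",im[:,:,::-1])
im=optics.snapshot("side"); cv2.imwrite("pics/s7.png",cv2.resize(im[110:230,210:370,::-1],None,fx=5,fy=5,interpolation=cv2.INTER_CUBIC))
where()
E
```

```text
t 12.27 cmd [0.524  0.2212 0.1223] meas [0.5235 0.2212 0.1215] err(tool mm) [ 0.51 -0.44  0.73] rot err [ 0.0004 -0.0001 -0.0003] F [ 0.66  0.49 -0.1 ] Ftool [0.25 0.79 0.01] T [0.129 0.131 0.039] w 0.0635 q [ 0.52  0.22  1.46 -0.38  1.53  0.19]
centre(x,y,z) [  0.5  -14.15  16.45] E [ 0.49 32.21 -2.27] F [  0.5  -60.52  35.17] tilt 21.99 roll -0.04 yaw 20.40 Fvice [ 0.79  0.23 -0.1 ] t 12.27
centre(x,y,z) [  0.96 -14.1   17.35] E [ 0.99 32.26 -1.35] F [  0.93 -60.47  36.06] tilt 21.97 roll 0.05 yaw 20.37 Fvice [0.02 0.27 0.34] t 12.37
```

View pics/w7.png

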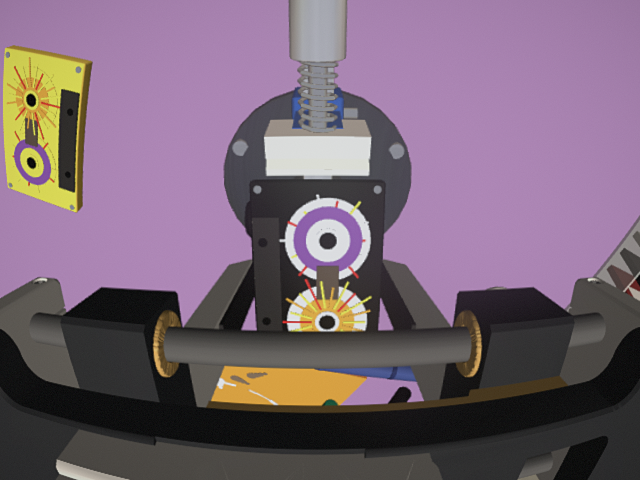

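View pics/s7.png

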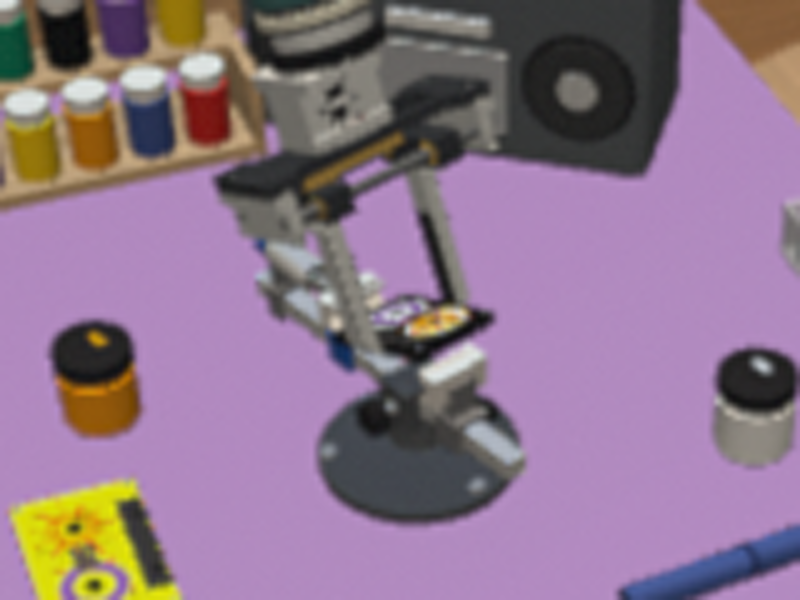

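The cassette middle (317.5) and jaw middle (318) now agree. Next I'll move along vice +y to just before contact.

Request:
apply_moves --moves '[[[0.1,0,-0.04],[0,0,0],0.5],[[0.25,0,-0.1],[0,0,0],0.5],[[0.4,0,-0.16],[0,0,0],0.5],[[0.55,0,-0.22],[0,0,0],0.5],[[0.7,0,-0.28],[0,0,0],0.5],[[0.85,0,-0.34],[0,0,0],0.5],[[1,0,-0.4],[0,0,0],0.5],[[1.1,0,-0.44],[0,0,0],0.5],[[1.2,0,-0.48],[0,0,0],0.5],[[1.2,0,-0.48],[0,0,0],0.5]]'

```text
time: 13.2
tool_pos: [0.519, 0.2335, 0.1218]
ee_rot: [-3.141, 0.383, 1.927]
wrist_force: [0.2, 0.3, -0.9]
width: 0.0634
```

```bash
python3 - <<'E'
from plan import *
done([1.2,0,-.48],[0,0,0]); where()
E
```

```text
t 13.2 cmd [0.5195 0.2333 0.1223] meas [0.519  0.2335 0.1218] err(tool mm) [ 0.54 -0.36  0.37] rot err [-0.0001  0.0001 -0.0002] F [ 0.22  0.33 -0.9 ] Ftool [0.55 0.32 0.75] T [0.126 0.144 0.042] w 0.0634 q [ 0.54  0.23  1.45 -0.38  1.54  0.21]
centre(x,y,z) [ 0.59 -1.06 16.74] E [ 0.59 45.3  -1.97] F [  0.59 -47.43  35.45] tilt 21.97 roll -0.01 yaw 20.40 Fvice [ 0.32  0.23 -0.9 ] t 13.2
```

Request:
apply_moves --moves '[[[0.04,0,-0.015],[0,0,0],0.5],[[0.08,0,-0.03],[0,0,0],0.5],[[0.12,0,-0.05],[0,0,0],0.5],[[0.16,0,-0.065],[0,0,0],0.5],[[0.2,0,-0.08],[0,0,0],0.5],[[0.24,0,-0.1],[0,0,0],0.5],[[0.28,0,-0.115],[0,0,0],0.5],[[0.32,0,-0.13],[0,0,0],0.5],[[0.32,0,-0.13],[0,0,0],0.5],[[0.32,0,-0.13],[0,0,0],0.5]]'

```text
time: 14.03
tool_pos: [0.518, 0.2361, 0.1219]
ee_rot: [-3.141, 0.384, 1.926]
wrist_force: [0.9, -3.1, -0.2]
width: 0.0636
```

```bash
python3 - <<'E'
from plan import *
done([.32,0,-.13],[0,0,0]); where()
E
```

```text
t 14.03 cmd [0.5183 0.2365 0.1223] meas [0.518  0.2361 0.1219] err(tool mm) [-0.11 -0.35  0.42] rot err [ 0.     -0.0007  0.0003] F [ 0.94 -3.05 -0.18] Ftool [-2.89 -0.18  1.37] T [-0.31  -0.026 -0.032] w 0.0636 q [ 0.55  0.23  1.45 -0.38  1.54  0.22]
centre(x,y,z) [ 0.59  1.76 16.93] E [ 0.62 48.11 -1.81] F [  0.57 -44.59  35.68] tilt 22.02 roll -0.01 yaw 20.37 Fvice [-0.18 -3.19 -0.18] t 14.03
```

Contact at 3.2 N, about 2 mm into the spring. I'll push on gently.

Request:
apply_moves --moves '[[[0.05,0,-0.02],[0,0,0],0.5],[[0.1,0,-0.04],[0,0,0],0.5],[[0.15,0,-0.06],[0,0,0],0.5],[[0.2,0,-0.08],[0,0,0],0.5],[[0.25,0,-0.1],[0,0,0],0.5],[[0.3,0,-0.12],[0,0,0],0.5],[[0.35,0,-0.14],[0,0,0],0.5],[[0.4,0,-0.16],[0,0,0],0.5],[[0.45,0,-0.18],[0,0,0],0.5],[[0.45,0,-0.18],[0,0,0],0.5]]'

```text
time: 14.87
tool_pos: [0.5164, 0.2403, 0.1221]
ee_rot: [-3.141, 0.385, 1.926]
wrist_force: [2.5, -5.4, 0.0]
width: 0.0632
```

```bash
python3 - <<'E'
from plan import *
done([.45,0,-.18],[0,0,0]); where()
E
```

```text
t 14.87 cmd [0.5166 0.2411 0.1223] meas [0.5164 0.2403 0.1221] err(tool mm) [-0.49 -0.38  0.43] rot err [ 0.0001 -0.0018  0.0004] F [ 2.51 -5.37  0.01] Ftool [-5.48  0.49  2.21] T [-1.032 -0.28   0.006] w 0.0632 q [ 0.55  0.24  1.45 -0.38  1.54  0.23]
centre(x,y,z) [ 0.57  6.24 17.06] E [ 0.6  52.57 -1.73] F [  0.53 -40.09  35.86] tilt 22.08 roll -0.01 yaw 20.36 Fvice [ 0.48 -5.91  0.01] t 14.87
```

Request:
apply_moves --moves '[[[0.04,0,-0.015],[0,0,0],0.5],[[0.08,0,-0.03],[0,0,0],0.5],[[0.12,0,-0.05],[0,0,0],0.5],[[0.16,0,-0.065],[0,0,0],0.5],[[0.2,0,-0.08],[0,0,0],0.5],[[0.2,0,-0.08],[0,0,0],0.5],[[0.2,0,-0.08],[0,0,0],0.5],[[0.2,0,-0.08],[0,0,0],0.5],[[0.2,0,-0.08],[0,0,0],0.5],[[0.2,0,-0.08],[0,0,0],0.5]]'

```text
time: 15.7
tool_pos: [0.5159, 0.2417, 0.1222]
ee_rot: [-3.141, 0.387, 1.926]
wrist_force: [2.7, -6.4, 1.6]
width: 0.0638
```

```bash
python3 - <<'E'
from plan import *
from bench import optics
done([.2,0,-.08],[0,0,0]); where()
im=optics.snapshot("wrist"); cv2.imwrite("pics/w8.png",im[:,:,::-1])
where()
im=optics.snapshot("side"); cv2.imwrite("pics/s8.png",cv2.resize(im[110:230,210:370,::-1],None,fx=5,fy=5,interpolation=cv2.INTER_CUBIC))
where()
E
```

```text
t 15.7 cmd [0.5158 0.2431 0.1223] meas [0.5159 0.2417 0.1222] err(tool mm) [-1.2  -0.36  0.52] rot err [ 0.0002 -0.0029  0.0008] F [ 2.67 -6.37  1.64] Ftool [-7.01  0.29  1.08] T [-1.309 -0.406  0.028] w 0.0638 q [ 0.56  0.24  1.44 -0.38  1.54  0.23]
centre(x,y,z) [ 0.59  7.69 17.24] E [ 0.64 54.   -1.61] F [  0.53 -38.62  36.09] tilt 22.15 roll -0.01 yaw 20.33 Fvice [ 0.28 -6.9   1.64] t 15.7
centre(x,y,z) [ 0.6   7.7  17.24] E [ 0.65 54.01 -1.61] F [  0.55 -38.61  36.09] tilt 22.15 roll -0.00 yaw 20.33 Fvice [-0.09 -6.57  0.38] t 15.75
centre(x,y,z) [ 0.59  7.72 17.25] E [ 0.64 54.03 -1.6 ] F [  0.53 -38.59  36.09] tilt 22.15 roll -0.00 yaw 20.33 Fvice [-1.11 -7.52  0.74] t 15.8
```

View pics/w8.png

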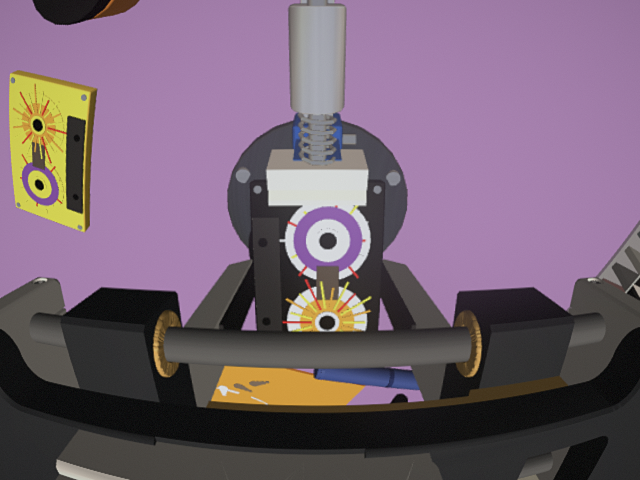

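View pics/s8.png

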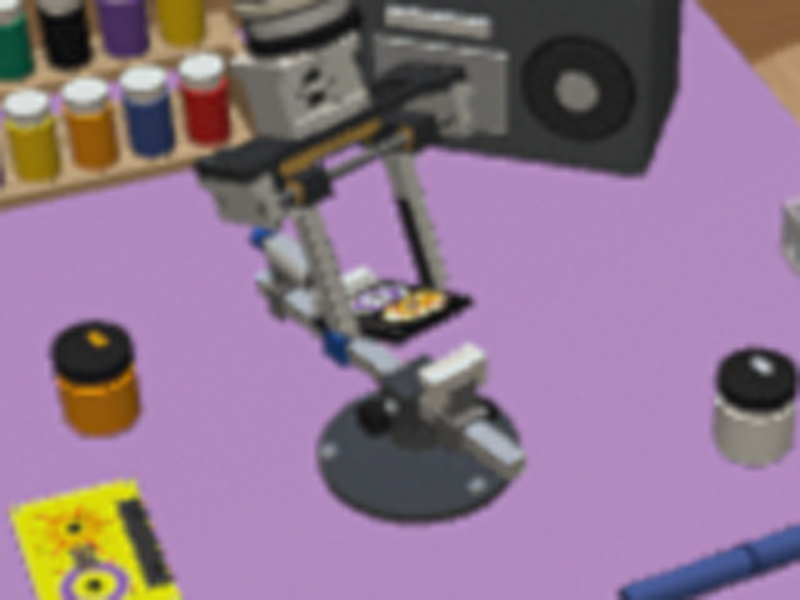

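Mean force is 7 N, so contact was near E = 47.4 mm in my frame, close to the nominal 47.6. I'll push 1.7 mm more, to about 8.5 N.

Request:
apply_moves --moves '[[[0.04,0,-0.015],[0,0,0],0.5],[[0.08,0,-0.03],[0,0,0],0.5],[[0.12,0,-0.05],[0,0,0],0.5],[[0.16,0,-0.065],[0,0,0],0.5],[[0.2,0,-0.08],[0,0,0],0.5],[[0.2,0,-0.08],[0,0,0],0.5],[[0.2,0,-0.08],[0,0,0],0.5],[[0.2,0,-0.08],[0,0,0],0.5],[[0.2,0,-0.08],[0,0,0],0.5],[[0.2,0,-0.08],[0,0,0],0.5]]'

```text
time: 16.63
tool_pos: [0.5154, 0.2432, 0.1223]
ee_rot: [-3.141, 0.388, 1.925]
wrist_force: [2.3, -7.0, 1.9]
width: 0.0636
```

```bash
python3 - <<'E'
from plan import *
done([.2,0,-.08],[0,0,0]); where()
p,R=load(); o=robot.get_obs(); e=p-o["tool_pos"]; print("cmd-meas vice",(e@vx*1e3).round(2),(e@vy*1e3).round(2),(e[2]*1e3).round(2))
for Ey,Ez,t in [(55.6,-1.2,15),(55.5,-.7,8),(55.4,-.1,0)]:
    P,Rt=pose(Ey,Ez,t,dx=.5); to(P+e,Rt)
E
```

```text
t 16.63 cmd [0.5151 0.2451 0.1223] meas [0.5154 0.2432 0.1223] err(tool mm) [-1.75 -0.39  0.64] rot err [ 0.0005 -0.0041  0.0011] F [ 2.27 -6.97  1.88] Ftool [-7.5  -0.29  1.03] T [-1.519e+00 -4.410e-01 -1.000e-03] w 0.0636 q [ 0.56  0.24  1.44 -0.38  1.55  0.23]
centre(x,y,z) [ 0.56  9.28 17.34] E [ 0.63 55.57 -1.57] F [  0.49 -37.01  36.24] tilt 22.21 roll -0.01 yaw 20.31 Fvice [-0.3  -7.33  1.88] t 16.63
cmd-meas vice 0.39 1.86 -0.07
shift cm [-0.106 -0.007  0.607] rot [-0.0003  0.1218 -0.0003] dist 0.62
shift cm [-0.149 -0.006  1.194] rot [-0.0003  0.244  -0.0003] dist 1.2
shift cm [-0.104 -0.006  1.858] rot [-2.000e-04  3.836e-01 -3.000e-04] dist 1.86
```

Spring compression is ≈8.2 mm: force and torque both scale linearly, and the torque fit puts first contact at 47.4. Next I lower the held-up end about the sprung groove.

Request:
apply_moves --moves '[[[-0.025,0,0.12],[0,0.024,0],0.5],[[-0.05,0,0.24],[0,0.049,0],0.5],[[-0.07,0,0.36],[0,0.073,0],0.5],[[-0.09,0,0.485],[0,0.098,0],0.5],[[-0.105,0,0.605],[0,0.122,0],0.5],[[-0.12,0,0.725],[0,0.146,0],0.5],[[-0.13,0,0.845],[0,0.171,0],0.5],[[-0.14,0,0.96],[0,0.195,0],0.5],[[-0.15,0,1.08],[0,0.22,0],0.5],[[-0.15,0,1.194],[0,0.244,0],0.5]]'

```text
time: 17.47
tool_pos: [0.5177, 0.2376, 0.1118]
ee_rot: [3.141, 0.143, 1.926]
wrist_force: [2.0, -7.4, 2.1]
width: 0.0634
```

```bash
python3 - <<'E'
from plan import *
done([-.15,0,1.194],[0,.244,0]); where()
p,R=load(); o=robot.get_obs(); e=p-o["tool_pos"]; print("cmd-meas vice",(e@vx*1e3).round(2),(e@vy*1e3).round(2),(e[2]*1e3).round(2))
E
```

```text
t 17.47 cmd [0.5171 0.2396 0.1118] meas [0.5177 0.2376 0.1118] err(tool mm) [-2.03 -0.18  0.25] rot err [-0.0005 -0.0031  0.0009] F [ 2.01 -7.44  2.08] Ftool [-7.89 -0.7  -0.96] T [-1.611 -0.432  0.005] w 0.0634 q [ 0.41  0.19  1.48 -0.14  1.48  0.07]
centre(x,y,z) [0.78 5.76 6.23] E [ 0.83 55.26 -0.88] F [  0.72 -43.73  13.34] tilt 8.18 roll 0.03 yaw 20.33 Fvice [-0.71 -7.68  2.08] t 17.47
cmd-meas vice 0.18 2.05 -0.03
```

```bash
python3 - <<'E'
from plan import *
p,R=load(); o=robot.get_obs(); e=p-o["tool_pos"]
for Ey,Ez,t in [(55.3,-.3,4),(55.3,0,0)]:
    P,Rt=pose(Ey,Ez,t,dx=.5); to(P+e,Rt)
E
```

```text
shift cm [-0.069 -0.027  0.312] rot [-0.0002  0.0698 -0.0003] dist 0.32
shift cm [-0.11  -0.027  0.641] rot [-0.0002  0.1396 -0.0003] dist 0.65
```

Request:
apply_moves --moves '[[[-0.015,0,0.08],[0,0.017,0],0.5],[[-0.03,0,0.155],[0,0.035,0],0.5],[[-0.05,-0.01,0.235],[0,0.052,0],0.5],[[-0.065,-0.01,0.312],[0,0.07,0],0.5],[[-0.08,-0.02,0.395],[0,0.087,0],0.5],[[-0.09,-0.02,0.475],[0,0.105,0],0.5],[[-0.1,-0.02,0.56],[0,0.122,0],0.5],[[-0.11,-0.02,0.64],[0,0.14,0],0.5],[[-0.11,-0.02,0.64],[0,0.14,0],0.5],[[-0.11,-0.02,0.64],[0,0.14,0],0.5]]'

```text
time: 18.3
tool_pos: [0.5185, 0.2355, 0.1054]
ee_rot: [3.141, 0.004, 1.925]
wrist_force: [3.1, -7.9, 1.2]
width: 0.0637
```

```bash
python3 - <<'E'
from plan import *
from bench import optics
done([-.11,-.02,.64],[0,.14,0]); where()
im=optics.snapshot("wrist"); cv2.imwrite("pics/w9.png",im[:,:,::-1])
where()
im=optics.snapshot("side"); cv2.imwrite("pics/s9.png",cv2.resize(im[110:230,210:370,::-1],None,fx=5,fy=5,interpolation=cv2.INTER_CUBIC))
where()
E
```

```text
t 18.3 cmd [0.5176 0.2377 0.1056] meas [0.5185 0.2355 0.1054] err(tool mm) [-2.3   0.09  0.19] rot err [-0.0011 -0.004   0.0014] F [ 3.05 -7.93  1.22] Ftool [-8.51  0.11 -1.19] T [-1.54  -0.455  0.094] w 0.0637 q [ 0.33  0.18  1.5  -0.    1.47 -0.02]
centre(x,y,z) [ 0.85  5.   -0.22] E [ 0.94 55.   -0.4 ] F [ 7.6e-01 -4.5e+01 -4.0e-02] tilt 0.21 roll 0.05 yaw 20.30 Fvice [ 0.1  -8.5   1.22] t 18.3
centre(x,y,z) [ 0.85  5.11 -0.22] E [ 0.93 55.11 -0.41] F [ 7.800e-01 -4.489e+01 -3.000e-02] tilt 0.22 roll 0.06 yaw 20.31 Fvice [-0.74 -9.36  1.52] t 18.35
centre(x,y,z) [ 0.89  5.13 -0.2 ] E [ 0.95 55.13 -0.39] F [  0.82 -44.87  -0.  ] tilt 0.22 roll 0.06 yaw 20.32 Fvice [-0.73 -7.51  1.59] t 18.4
```

View pics/w9.png

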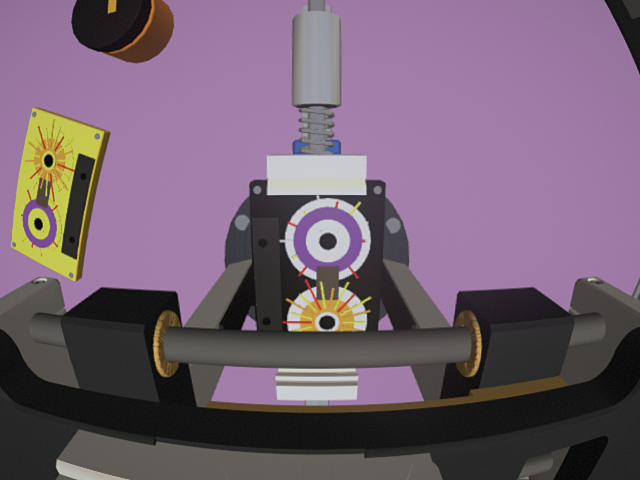

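View pics/s9.png

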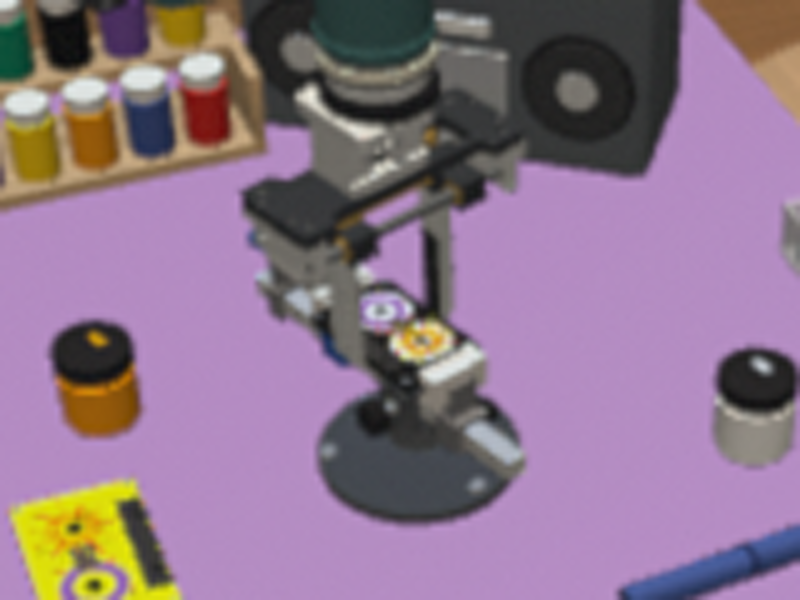

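Level inside the lip: tilt is 0.2°, F is at −44.9 against the lip at −46, and the push is ≈8.5 N. The cassette middle (317.5) is about 0.4 mm right of the jaw middle (316.5). Now I'll ease back so the spring follows.

Request:
apply_moves --moves '[[[-0.07,-0.01,-0.01],[0,0.002,0],0.5],[[-0.14,-0.02,-0.02],[0,0.004,0],0.5],[[-0.22,-0.03,-0.02],[0,0.004,0],0.5],[[-0.3,-0.04,-0.02],[0,0.004,0],0.5],[[-0.38,-0.04,-0.02],[0,0.004,0],0.5],[[-0.46,-0.04,-0.02],[0,0.004,0],0.5],[[-0.54,-0.04,-0.02],[0,0.004,0],0.5],[[-0.6,-0.04,-0.02],[0,0.004,0],0.5],[[-0.6,-0.04,-0.02],[0,0.004,0],0.5],[[-0.6,-0.04,-0.02],[0,0.004,0],0.5]]'

```text
time: 19.23
tool_pos: [0.5198, 0.2318, 0.1054]
ee_rot: [3.14, -0.004, 1.926]
wrist_force: [3.0, -4.2, -0.2]
width: 0.0635
```

```bash
python3 - <<'E'
from plan import *
done([-.6,-.04,-.02],[0,.004,0]); where()
E
```

```text
t 19.23 cmd [0.5193 0.2319 0.1058] meas [0.5198 0.2318 0.1054] err(tool mm) [-0.3   0.41  0.33] rot err [-0.002  -0.0008  0.0004] F [ 3.02 -4.17 -0.21] Ftool [-4.96  1.38  0.2 ] T [-0.89  -0.523  0.023] w 0.0635 q [ 0.32  0.18  1.5   0.    1.46 -0.04]
centre(x,y,z) [ 0.78  1.08 -0.16] E [8.100e-01 5.108e+01 2.000e-02] F [  0.74 -48.92  -0.34] tilt -0.20 roll 0.10 yaw 20.36 Fvice [ 1.38 -4.97 -0.21] t 19.23
```

Request:
apply_moves --moves '[[[-0.02,0,0],[0,0,0],0.5],[[-0.04,0,0],[0,0,0],0.5],[[-0.06,0,0],[0,0,0],0.5],[[-0.08,0,0],[0,0,0],0.5],[[-0.1,0,0],[0,0,0],0.5],[[-0.12,0,0],[0,0,0],0.5],[[-0.14,0,0],[0,0,0],0.5],[[-0.14,0,0],[0,0,0],0.5],[[-0.14,0,0],[0,0,0],0.5],[[-0.14,0,0],[0,0,0],0.5]]'

```text
time: 20.07
tool_pos: [0.5199, 0.2309, 0.1055]
ee_rot: [3.14, -0.005, 1.926]
wrist_force: [4.4, -2.2, -1.3]
width: 0.0635
```

```bash
python3 - <<'E'
from plan import *
done([-.14,0,0],[0,0,0]); where()
E
```

```text
t 20.07 cmd [0.5198 0.2306 0.1058] meas [0.5199 0.2309 0.1055] err(tool mm) [0.21 0.18 0.3 ] rot err [-0.0015  0.0002  0.0001] F [ 4.41 -2.25 -1.26] Ftool [-3.65  3.35  1.25] T [-0.666 -0.743 -0.112] w 0.0635 q [ 0.32  0.18  1.5   0.    1.46 -0.04]
centre(x,y,z) [ 0.54  0.2  -0.13] E [ 0.56 50.2   0.1 ] F [  0.52 -49.8   -0.36] tilt -0.26 roll 0.07 yaw 20.37 Fvice [ 3.35 -3.64 -1.26] t 20.07
```

Request:
apply_moves --moves '[[[-0.02,0.01,0],[0,-0.002,0],0.5],[[-0.04,0.02,0],[0,-0.004,0],0.5],[[-0.06,0.02,0],[0,-0.004,0],0.5],[[-0.08,0.02,0],[0,-0.004,0],0.5],[[-0.1,0.02,0],[0,-0.004,0],0.5],[[-0.1,0.02,0],[0,-0.004,0],0.5],[[-0.1,0.02,0],[0,-0.004,0],0.5],[[-0.1,0.02,0],[0,-0.004,0],0.5],[[-0.1,0.02,0],[0,-0.004,0],0.5],[[-0.1,0.02,0],[0,-0.004,0],0.5]]'

```text
time: 20.9
tool_pos: [0.5201, 0.2303, 0.1055]
ee_rot: [3.141, -0.001, 1.927]
wrist_force: [3.4, 1.4, 1.6]
width: 0.0639
```

```bash
python3 - <<'E'
from plan import *
from bench import optics
done([-.1,.02,0],[0,-.004,0]); where()
im=optics.snapshot("wrist"); cv2.imwrite("pics/w10.png",im[:,:,::-1])
where()
E
```

```text
t 20.9 cmd [0.5204 0.2297 0.1058] meas [0.5201 0.2303 0.1055] err(tool mm) [ 0.64 -0.06  0.23] rot err [-0.0009  0.001  -0.0002] F [3.37 1.42 1.56] Ftool [ 0.16  3.65 -1.56] T [ 0.096 -0.644 -0.116] w 0.0639 q [ 0.32  0.18  1.5   0.    1.47 -0.04]
centre(x,y,z) [ 0.49 -0.4  -0.07] E [ 0.5 49.6  0. ] F [  0.49 -50.4   -0.14] tilt -0.08 roll 0.04 yaw 20.39 Fvice [3.65 0.16 1.56] t 20.9
centre(x,y,z) [ 0.48 -0.4  -0.07] E [ 0.48 49.6  -0.  ] F [  0.47 -50.4   -0.14] tilt -0.08 roll 0.04 yaw 20.40 Fvice [ 3.65 -0.55  1.2 ] t 20.95
```

View pics/w10.png

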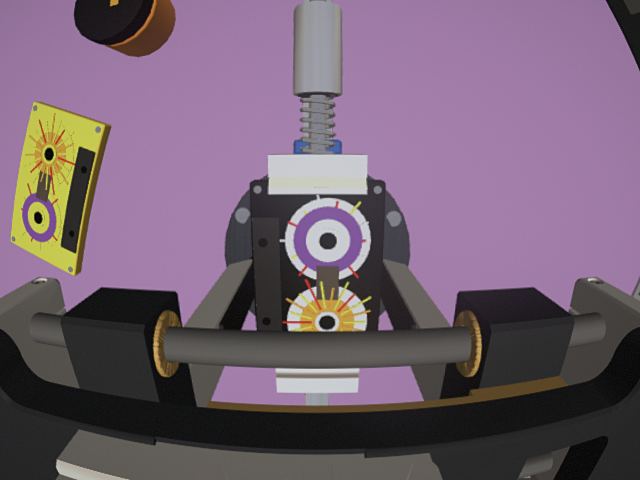

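Seated: the y force is ≈0, so the fixed jaw carries the spring, and both middles are at column 317.5. I'll relieve the residual side load, then open.

Request:
apply_moves --moves '[[[0,0.02,-0.01],[0,0,0],0.5],[[0,0.04,-0.02],[0,0,0],0.5],[[0,0.05,-0.02],[0,0,0],0.5],[[0,0.06,-0.02],[0,0,0],0.5],[[0,0.06,-0.02],[0,0,0],0.5],[[0,0.06,-0.02],[0,0,0],0.5],[[0,0.06,-0.02],[0,0,0],0.5],[[0,0.06,-0.02],[0,0,0],0.5],[[0,0.06,-0.02],[0,0,0],0.5],[[0,0.06,-0.02],[0,0,0],0.5]]'

```text
time: 21.78
tool_pos: [0.5201, 0.2302, 0.1055]
ee_rot: [-3.141, -0.001, 1.927]
wrist_force: [-0.5, 3.6, 2.5]
width: 0.0635
```

```bash
python3 - <<'E'
from plan import *
done([0,.06,-.02],[0,0,0]); where()
E
```

```text
t 21.78 cmd [0.5209 0.2299 0.106 ] meas [0.5201 0.2302 0.1055] err(tool mm) [ 0.52 -0.63  0.5 ] rot err [ 0.0005  0.0008 -0.0002] F [-0.5   3.55  2.54] Ftool [ 3.51  0.77 -2.54] T [ 0.515  0.064 -0.114] w 0.0635 q [ 0.32  0.18  1.5   0.    1.47 -0.04]
centre(x,y,z) [ 0.5  -0.52 -0.13] E [ 0.51 49.48 -0.07] F [  0.5  -50.52  -0.19] tilt -0.07 roll -0.04 yaw 20.39 Fvice [0.77 3.5  2.54] t 21.78
```

Request:
apply_moves --moves '[[[0.03,0,-0.02],[0,0,0],0.5],[[0.05,0,-0.03],[0,0,0],0.5],[[0.05,0,-0.03],[0,0,0],0.5],[[0.05,0,-0.03],[0,0,0],0.65],[[0.05,0,-0.03],[0,0,0],0.7],[[0.05,0,-0.03],[0,0,0],0.75],[[0.05,0,-0.03],[0,0,0],0.8],[[0.05,0,-0.03],[0,0,0],0.85],[[0.05,0,-0.03],[0,0,0],0.9],[[0.05,0,-0.03],[0,0,0],0.9]]'

```text
time: 22.62
tool_pos: [0.5202, 0.2302, 0.1056]
ee_rot: [-3.141, -0.0, 1.926]
wrist_force: [0.3, 0.2, 0.3]
width: 0.0845
```

```bash
python3 - <<'E'
from plan import *
from bench import optics
done([.05,0,-.03],[0,0,0]); where()
im=optics.snapshot("wrist"); cv2.imwrite("pics/w11.png",im[:,:,::-1])
E
```

```text
t 22.62 cmd [0.5207 0.2304 0.1063] meas [0.5202 0.2302 0.1056] err(tool mm) [-0.   -0.54  0.7 ] rot err [ 0.0005 -0.0001  0.0001] F [0.3  0.23 0.31] Ftool [ 0.11  0.36 -0.31] T [-0.104  0.039  0.053] w 0.0845 q [ 0.32  0.18  1.5   0.    1.47 -0.04]
centre(x,y,z) [ 0.6  -0.55 -0.04] E [ 6.200e-01  4.945e+01 -3.000e-02] F [ 5.800e-01 -5.055e+01 -5.000e-02] tilt -0.01 roll -0.04 yaw 20.38 Fvice [0.36 0.11 0.31] t 22.62
```

View pics/w11.png

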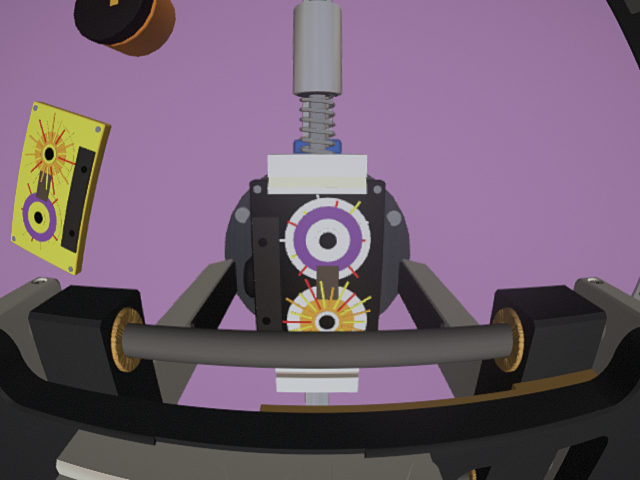

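Released, forces ≈0, and the cassette stays level and centred (jaw columns 268–367, cassette 250–385). I'll retreat straight up and check from above.

Request:
apply_moves --moves '[[[0,0,-0.3],[0,0,0],0.9],[[0,0,-0.9],[0,0,0],0.9],[[0,0,-1.8],[0,0,0],0.9],[[0,0,-3],[0,0,0],0.9],[[0,0,-4.5],[0,0,0],0.9],[[0,0,-6.5],[0,0,0],0.9],[[0,0,-8.5],[0,0,0],0.9],[[0,0,-10.5],[0,0,0],0.9],[[0,0,-12],[0,0,0],0.9],[[0,0,-12],[0,0,0],0.9]]'

```text
time: 23.5
tool_pos: [0.5224, 0.2311, 0.232]
ee_rot: [3.132, -0.0, 1.927]
wrist_force: [0.4, -0.6, 0.9]
width: 0.0848
```

Request:
apply_moves --moves '[[[-0.3,0,0],[0,0,0],0.9],[[-0.9,0,0],[0,0,0],0.9],[[-1.6,0,0],[0,0,0],0.9],[[-2.3,0,0],[0,0,0],0.9],[[-2.8,0,0],[0,0,0],0.9],[[-3,0,0],[0,0,0],0.9],[[-3,0,0],[0,0,0],0.9],[[-3,0,0],[0,0,0],0.9],[[-3,0,0],[0,0,0],0.9],[[-3,0,0],[0,0,0],0.9]]'

```text
time: 24.33
tool_pos: [0.5308, 0.2025, 0.2258]
ee_rot: [-3.142, -0.001, 1.927]
wrist_force: [-0.3, 0.6, -0.7]
width: 0.0849
```

```bash
python3 - <<'E'
from plan import *
from bench import optics
done([-3,0,-12],[0,0,0])
im=optics.snapshot("wrist"); cv2.imwrite("pics/w12.png",im[:,:,::-1])
im=optics.snapshot("side"); cv2.imwrite("pics/s12f.png",im[:,:,::-1]); cv2.imwrite("pics/s12.png",cv2.resize(im[130:230,230:350,::-1],None,fx=6,fy=6,interpolation=cv2.INTER_CUBIC))
im=optics.snapshot("scene"); cv2.imwrite("pics/c12.png",im[:,:,::-1])
E
```

```text
t 24.33 cmd [0.5312 0.2023 0.2263] meas [0.5308 0.2025 0.2258] err(tool mm) [ 0.36 -0.35  0.46] rot err [-0.0001  0.0002 -0.0003] F [-0.33  0.62 -0.75] Ftool [ 0.7  -0.09  0.75] T [-0.07   0.033 -0.033] w 0.0849 q [ 0.26  0.13  1.32  0.    1.7  -0.09]
```

View pics/w12.png

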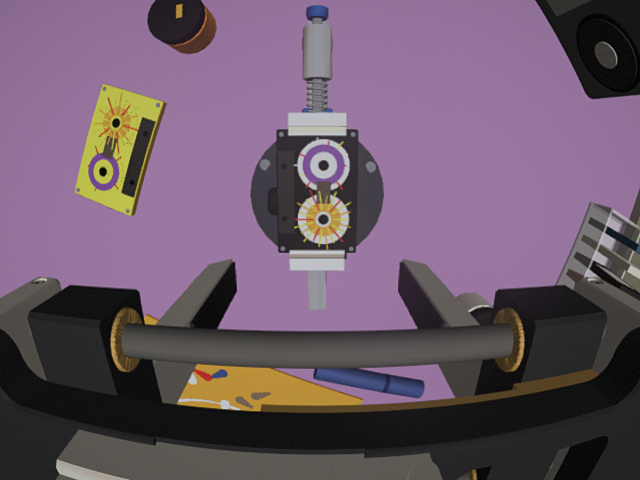

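View pics/s12.png

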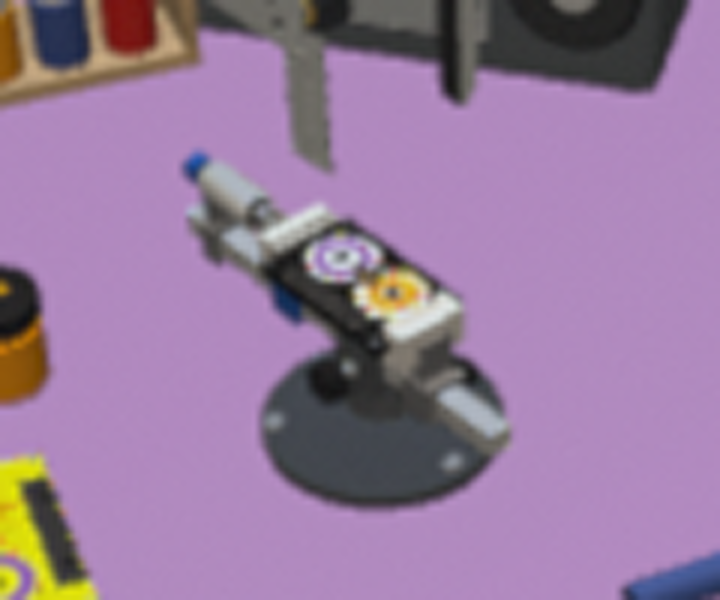

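View pics/c12.png

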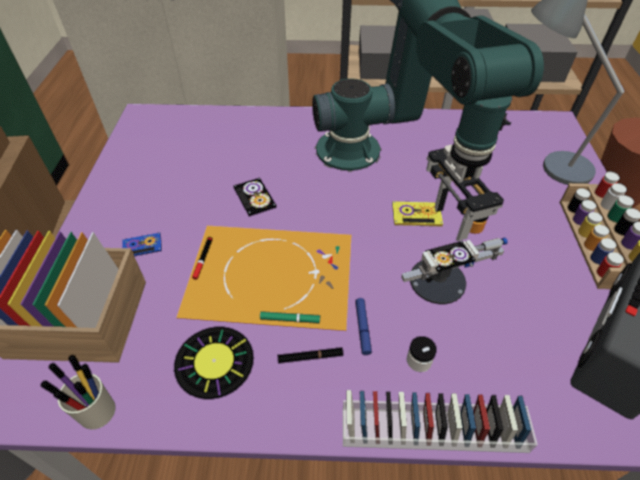

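```bash
python3 - <<'E'
from plan import *
from bench import optics
c=optics.get_calibration("wrist"); im=cv2.imread("pics/w12.png"); g=cv2.cvtColor(im,cv2.COLOR_BGR2HSV)
# row-wise edges
f=lambda uv,z:(lambda v:np.array([v@vx,v@vy])*1e3)(onz(c,uv,z,True)-C).round(2)
for r in (150,170,190,210,230):
    row=g[r,260:375]; dark=np.where(row[:,2]<75)[0]+260; print(r,dark.min(),dark.max())
for r in (118,124,258,264):
    row=g[r,270:365]; w=np.where(row[:,1]<35)[0]+270; print("jaw",r,w.min(),w.max(),f(((w.min()+w.max())/2,r),.106))
cv2.imwrite("pics/w12c.png",cv2.resize(im[100:280,255:380],None,fx=4,fy=4,interpolation=cv2.INTER_CUBIC)[:600])
cv2.imwrite("pics/w12c.png",cv2.resize(im[105:278,255:380],None,fx=3.4,fy=3.4,interpolation=cv2.INTER_CUBIC))
for uv in [(277,130),(355.5,130),(278,252),(354.5,252)]: print(uv,f(uv,.0995))
E
```

```text
150 268 365
170 260 366
190 260 374
210 260 374
230 263 370
jaw 118 288 345 [-0.22 57.4 ]
jaw 124 288 346 [ 0.16 52.77]
jaw 258 290 344 [  0.29 -52.64]
jaw 264 290 343 [ -0.11 -57.71]
(277, 130) [-30.99  48.73]
(355.5, 130) [30.1  48.77]
(278, 252) [-31.7  -49.64]
(354.5, 252) [ 30.98 -49.52]
```

View pics/w12c.png

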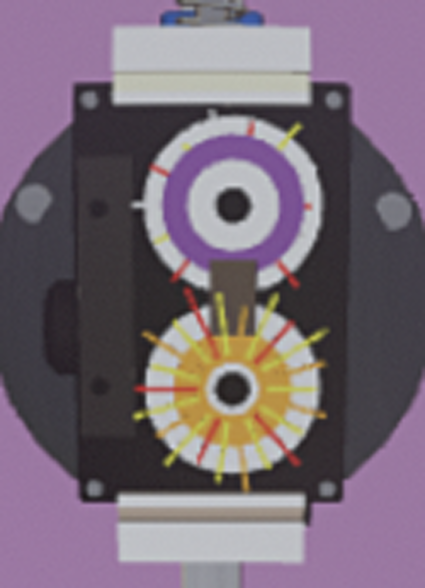

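From above, the cassette middle is at crop column 212 and the jaw middle at 211.5, at both ends. It is centred and straight, with both ends under the jaw edges. The pens, pots and record are unmoved, so I'm handing in.

```bash
python3 -c "
from bench import job
print(job.close_job())"
```

```text
the job is handed in; nothing more can be done
None
```

The black cassette is clamped in the spring vice, art side up. I let go, pulled the arm clear and handed the job in at about 24.5 s of the 64 s.

**How it went in:** I tilted it 22° and pushed the lilac-spiral end into the sprung jaw, about 8.2 mm against the spring. I then lowered the other end inside the fixed jaw's lip and eased back until the fixed jaw took the load. The bar offset b measured about +13.8 mm.

**Force on the spring:** Readings ran at 7–8.5 N and the highest was 9.4 N. That reading is noisy, but it is below the 11 N limit and the stop was not reached.

**Last checks:**
- **Seating:** the cassette and jaw middles agree to about 0.2 mm at both ends. Tilt was about 0° and the force about 0 N when I let go.
- **Other things:** by eye, the pens, pots and record are where they started.

**What went wrong or disagreed:**
- **First grip:** I sent a wrong row, so the fingertips were driven at the board for 1/12 s. The grip closed about 3.6 mm too high and left about 16 N pressing through the cassette onto the board. I don't know the peak force. I released and regripped cleanly, and no damage showed in the pictures.
- **Jaw spacing:** the camera gave 87.6 mm between the jaw fronts, where the description implies 88.3 mm. For how far to push I relied on the felt contact and force instead.

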